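Unpin the hasp of a slant-top fastener bin and lay its lid aside

ROBOT

A 6-joint arm with a two-finger parallel gripper is mounted at the origin on the work surface; the furniture and walls round the work are solid. World frame = base frame: x ahead of the robot, y to its left, z up, the work surface at z = 0. Lengths are in m, angles in rad, forces in N, time in s.
With the tool pointing down it reaches from about 0.35 to 0.975 m from the base axis. Payload 4.9 kg.
Tool frame: the origin (TCP) lies midway between the tips of the shut fingers; the grasp point (between the pads) lies 19 mm behind it; x points along the fingers, y is the direction in which the jaws open and shut, and the axes are right-handed (so a half turn about x gives the same grasp; the last joint's range is limited). The gripper opens to 85 mm and grips with 20 to 120 N. Pads are 22 mm wide; open, the fingers measure 114 mm over their backs; the gripper's body (76 mm by 85 mm) begins 54 mm behind the grasp point. The pads swing forward as they close: fully open they stand 13 mm farther back than shut.
Start: joints at [1.052, 0.053, 1.613, -0, 1.476, -0.119], TCP at [0.243, 0.576, 0.231] pointing down, gripper open.
Joint ranges: [-3.01, 3.01], [-1.01, 2.22], [0.06, 2.58], [-1.02, 4.17], [0.09, 2.62], [-3.14, 3.14]. Speed limits (rad/s): [2.57, 2.57, 3.14, 3.14, 3.14, 3.14].

INTERFACE

Orientations are given as a unit quaternion [w, x, y, z].
In Python, from plant import manip gives the robot as it stands.
- The arm moves only by the tool send_rows, never from a script. Its argument "motion" is a list that holds one entry, the list of rows, each a list of 6 numbers: the shift along the world's x, y, z in cm, then the turn, a rotation vector about the world's x, y, z in rad. A call has 1 to 12 rows; each row shifts and turns the commanded pose from where the row before left it; what a row does not reach is not made up. A row lasts 1/12 s, in which the tool goes at most 41.7 mm and 7.16 degrees, less where a joint would pass 70% of its speed; a pose out of reach is approached as far as the arm can. A call with a gripper value outside its range is refused whole. "fingers" is the closure, from 0 (fully open) to 1 (shut), set as the call begins (left out, the last holds). The fingers move at their own pace and stop on an object; the grip force is fixed at half the most. Time passes only in rows, so rows that do not move let the fingers close. It gives the time, the measured TCP pose, the force and the opening at its end, in the units of the state.
- manip.state(): the state, without advancing time (a new reading comes with each control period).
- manip.grab_frame(name): name is "scene" or "top"; returns the picture (384x512x3 uint8, red, green, blue); there is no depth.
- manip.calibration(name): a dict with "mtx" (3x3 intrinsics, pixels), "cam_to_world" (4x4, takes a point from camera to world coordinates). Camera axes: x right, y up, looking along -z (the intrinsics and any distortion apply to the point x, -y, -z); pixel columns grow to the right and rows downward; lengths in m; the calibration is good to about 2 mm. A picture is of the moment at which its call begins. calibration takes no time and is no camera call.
- manip.job_done(): hands the job in, once; it reports no verdict.
Trained networks look in the newest picture that a camera, given by its name, has taken for a name from the list of things; names that differ only in an ending like _2 or _b are one class to them, and where a whole thing is asked for, a point or a joint stands for the part that bears it (a point fixed in the world has none). Each returns a list of dicts, best first, with "confidence" (0 to 1); they miss things now and then, are a little off and sometimes report something else, mostly with a low value. They report only what shows in the picture. A call takes as long as a camera call. They do not tell look-alikes from the thing itself.
- manip.boxes_of(query, camera): "centre" ([x, y, z] in m, in the coordinates of the camera as it stood for that picture, good to about 4 mm: the middle of the surface that is visible of it).
- manip.trace(query, camera): "region" (384x512 bool, what is visible of it).
- manip.landmark_of(query, camera): "centre" ([x, y, z] in m, in the coordinates of the camera as it stood for that picture, good to about 4 mm: a listed point, or the origin of a listed thing).
The state is a dict: "time": time; "joint_pos": joint angles; "joint_vel": joint speeds; "joint_efforts": joint torques, N m; "tool_pos": TCP position; "tool_rot": TCP orientation; "contact_force": force on the tool from outside, world axes, zero at the start; "ft_torque": the same for the moment, N m; "gripper_width": opening from 0.0 (shut) to 1.0 (fully open).
Only numpy, scipy, OpenCV 4.12 (cv2) and the standard library are available. Lean on these libraries where they do the work, as an engineer would, in place of code of your own. Each camera call takes 0.05 s, during which the arm holds its last target.

TASK

Open the slant-top bin: draw the red-handled pin sideways out of the hasp staple, fold the hasp back off the staple, then slide the lid up from under its bottom lip, lift it away and lay it gently, handle up, in the middle of the green cutting mat. Put the pin in the steel parts tray, wholly inside and lying flat, and leave the hasp folded back. Do not disturb the things standing around.

Things in the scene. Friction and masses are not known exactly. Their poses are not given: they have to be found in the camera images.
- bin: fixed plywood bin, 210 (x) x 224 (y) x 195 mm, origin at its underside's centre, low front to its -x; its top slopes 30 degrees, up towards +x. The lid lies on the slope between cheeks (4 mm play each side). A wooden lip, 9 mm thick, 5 mm above the lid, covers its low 8 mm: ease the lid up 2 mm so that it does not drag, slide it 10 to 16 mm up the slope (stop at 20), lift it off square to the slope
- lid_handle (a point): centre of the lid's black grab bar: 120 mm long along the lid's y, 14 mm wide along its x, 16 mm deep, centre 30 mm above the lid's face, 22 mm clear beneath. Lid axes: x up the slope, y across, z square off its face; so at the start z leans 30 degrees from vertical towards the bin's low front. Laid flat, the bar's centre is 40 mm above the mat
- lid_mid (a point): middle of the loose lid's plate, half-way up its thickness; 192 (x) x 196 (y) x 10 mm, 0.4 kg, flat underneath, same axes as lid_handle, which lies 16 mm down the slope from here; centre of mass between the two. On it a block 56 x 56 x 20 mm high, 62 mm up the slope from here, carries the staple; a batten 22 mm wide, 16 mm high runs across 75 mm down the slope
- pin_handle (a point): centre of the loose pin's red handle: 22 mm thick, 60 mm long along the pin's y. From it towards -y a straight steel rod 10 mm thick, tip 119 mm from here; 0.07 kg. At the start it lies along the bin's y (handle to the bin's -y) in a staple 64 mm from here, 22 mm wide, eye 13 x 13 mm; handle 29 mm (centre) above the lid's face. Draw it along its +y: free after 70 mm
- pin_mid (a point): middle of the whole pin (149 mm long), 44.5 mm from pin_handle towards the rod; y along the pin towards the handle
- hasp (a joint): hinge of the hasp strap, rad: 0 lying on the staple's block; grows as the free end rises and swings back away from the lid; 1.57 stands square to the lid, stop at 2.4. Stiff (0.06 N m): stays where it is left. The pin locks it
- hasp_tip (a point): on the free end of the hasp strap, 106 mm from its hinge. Steel strap 4 mm thick, lying along the slope, here 38 mm wide across (along the bin's y) over 33 mm of length, ending 13 mm beyond this point, 20 mm clear of the lid's face; nearer the hinge 52 mm wide, with a slot over the staple
- hasp_hinge (a point): middle of the hasp's hinge axis (along the bin's y), above the lid's high edge; fixed to the bin, with the bin's axes. Behind, webbing rolls hang on the wall (x above 0.64, y -0.09 to 0.35, z 0.43 to 0.59 m): keep the arm clear of them
- tray: fixed open steel parts tray with a black floor, 140 (x) x 210 (y) x 28 mm, walls 3 mm, floor 4 mm above the bench; origin at the centre of its underside
- cutting_mat: fixed green cutting mat with a pale grid, 260 (x) x 220 (y) x 3 mm; origin at the centre of its underside
- jar_mid (a point): centre of the glass jar with yellow lid, loose bystander, 68 mm across, 113 mm tall, standing
- sanding_block_mid (a point): centre of the cork and wood sanding block, loose bystander, 63 x 110 x 30 mm, long along its y
- spool_mid (a point): centre of the spool of green thread, loose bystander, 46 mm across, 55 mm tall, standing
- beeswax_mid (a point): centre of the cake of beeswax, loose bystander, 62 mm across, 22 mm tall
- tape_measure_mid (a point): centre of the rolled tape measure, loose bystander, 62 x 79 x 15 mm
- mug_mid (a point): centre of the green mug, loose bystander, 86 mm across, 125 mm with its handle, 96 mm tall
Things that resemble listed ones, but are neither listed nor needed, are in the scene too. There is more than one size of the part that bears pin_handle; the job needs the larger.

How it is judged:
By the outcome, as a careful person would: the job done as asked, in the order asked, and still so for the second after the job is handed in, with the robot touching nothing.
It also fails if it takes over 70 s, if anything falls off the work surface, if the arm or the gripper's body presses on something with over 40 N, if the wrist force passes 120 N, or if a joint passes its speed limit or range.

## Working session

There is one attempt and no reset: what is moved stays moved. The work goes in short steps, Python scripts to look and compute and a tool call to move; the robot and the scene stay as the last step left them, time stands still between calls to the robot, and variables do not carry over. Pictures are saved under pics/ and viewed, and the job is handed in when it is done.

Besides the shell and the picture viewer there is one more tool, called after "Call:" by a JSON object that holds its "fn" and its "kwargs", one argument or row to a line. send_rows: Moves the arm, as the interface text tells. Its arguments: {"type":"object","properties":{"motion":{"type":"array","items":{"type":"array","items":{"type":"array","items":{"type":"number"}}}},"fingers":{"type":"number"}},"required":["motion"]}

```bash
ls; mkdir -p pics
cat > h.py <<'E'
import numpy as np, cv2
from plant import manip
def cal(n):
    c=manip.calibration(n); return np.array(c["mtx"]),np.array(c["cam_to_world"]),c
def w(n,p):
    _,T,_=cal(n); return (T@np.r_[p,1])[:3]
def proj(n,P):
    K,T,_=cal(n); q=np.linalg.inv(T)@np.r_[P,1]; q=np.array([q[0],-q[1],-q[2]]); u=K@q; return u[:2]/u[2]
def ray(n,uv):
    K,T,_=cal(n); d=np.linalg.inv(K)@np.r_[uv,1]; d=np.array([d[0],-d[1],-d[2]]); d=T[:3,:3]@d; return T[:3,3],d/np.linalg.norm(d)
def tri(a,ua,b,ub):
    o1,d1=ray(a,ua);o2,d2=ray(b,ub)
    A=np.stack([d1,-d2],1);s=np.linalg.lstsq(A,o2-o1,rcond=None)[0]
    p=o1+s[0]*d1;q=o2+s[1]*d2; return (p+q)/2,np.linalg.norm(p-q)
def save(n,f,crop=None,scale=1):
    im=np.array(manip.grab_frame(n)); 
    if crop: im=im[crop[1]:crop[3],crop[0]:crop[2]]
    im=cv2.resize(im,None,fx=scale,fy=scale,interpolation=cv2.INTER_CUBIC)
    cv2.imwrite("pics/"+f,im[:,:,::-1])
E
python3 - <<'E'
from h import *
print(manip.state())
for n in("scene","top"):
    print(cal(n)); save(n,n+"0.png",scale=1.5)
E
```

```text
pics
{'time': 0.0, 'joint_pos': array([ 1.05199607e+00,  5.33586265e-02,  1.61428373e+00, -2.89811310e-05,
        1.47602794e+00, -1.18993757e-01]), 'joint_vel': array([ 0.00140773, -0.00125485, -0.00132512,  0.00098894,  0.00130771,
       -0.00166393]), 'joint_efforts': array([-3.79379399e-04, -3.93690491e+01, -3.70174956e+01, -6.42017562e-05,
        7.05795974e-03, -7.86614976e-06]), 'tool_pos': array([0.24296529, 0.57516004, 0.23006808]), 'tool_rot': array([ 0.69280452,  0.13971163,  0.69324574, -0.14111306]), 'contact_force': array([-0.68949862,  0.58237708, -0.83239834]), 'ft_torque': array([-0.01305697, -0.06226443,  0.03934111]), 'gripper_width': 0.9991683822908787}
(array([[367.30607579,   0.        , 249.26830633],
       [  0.        , 367.30607579, 189.12849236],
       [  0.        ,   0.        ,   1.        ]]), array([[ 0.81267735,  0.40107906, -0.42271872, -0.08749107],
       [-0.58263927,  0.57090252, -0.57844774, -0.90772204],
       [ 0.00932791,  0.7163839 ,  0.69764396,  1.11237669],
       [ 0.        ,  0.        ,  0.        ,  1.        ]]), {'mtx': array
[... 540 characters left out ...]
0.        ,   1.        ]]), array([[ 0.07227988,  0.97607217, -0.20508228,  0.21535559],
       [-0.99736862,  0.07189065, -0.0093583 , -0.11699605],
       [ 0.00560912,  0.20521905,  0.9787    ,  1.35397664],
       [ 0.        ,  0.        ,  0.        ,  1.        ]]), {'mtx': array([[346.53782781,   0.        , 250.44275577],
       [  0.        , 346.53782781, 189.67595476],
       [  0.        ,   0.        ,   1.        ]]), 'cam_to_world': array([[ 0.07227988,  0.97607217, -0.20508228,  0.21535559],
       [-0.99736862,  0.07189065, -0.0093583 , -0.11699605],
       [ 0.00560912,  0.20521905,  0.9787    ,  1.35397664],
       [ 0.        ,  0.        ,  0.        ,  1.        ]])})
```

View pics/scene0.png

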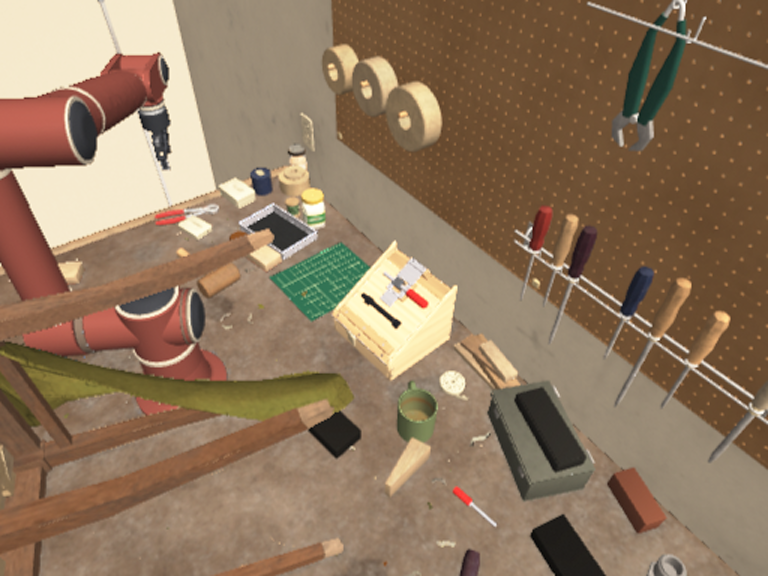

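View pics/top0.png

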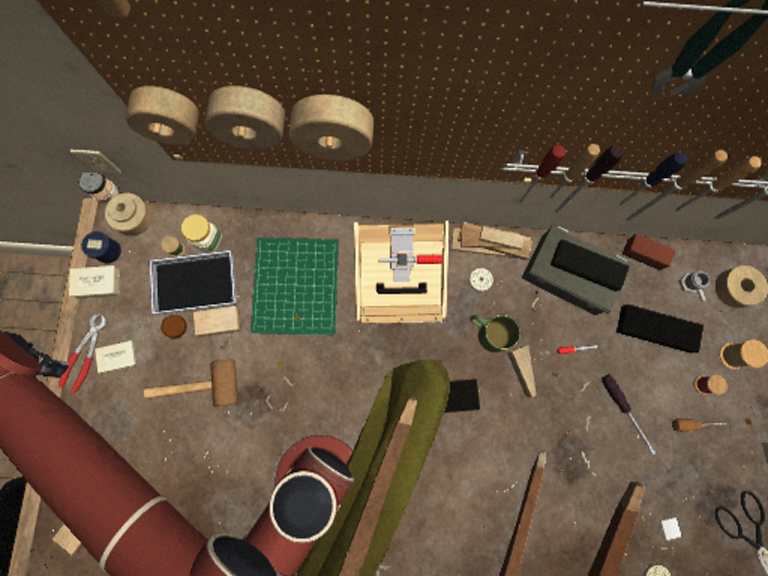

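Run:
```python
from h import *
for q in "bin lid_handle lid_mid pin_handle pin_mid hasp_tip hasp_hinge tray cutting_mat jar_mid sanding_block_mid spool_mid beeswax_mid tape_measure_mid mug_mid".split():
  for n in("scene","top"):
    for r in manip.landmark_of(q,n)[:3]:
        p=w(n,r["centre"]); print(q,n,round(r["confidence"],2),p.round(3),proj(n,p).round(0))
```

```text
bin scene 0.96 [ 0.51  -0.164  0.001] [260. 222.]
bin top 0.84 [ 0.51  -0.163 -0.001] [265. 188.]
lid_handle scene 0.9 [ 0.459 -0.169  0.132] [251. 206.]
lid_handle top 0.58 [ 0.46  -0.169  0.133] [268. 194.]
lid_handle top 0.19 [0.369 0.299 0.015] [145. 214.]
lid_handle top 0.19 [0.556 0.437 0.027] [115. 165.]
lid_mid scene 0.95 [ 0.493 -0.166  0.11 ] [257. 206.]
lid_mid scene 0.55 [ 0.512 -0.167  0.004] [261. 222.]
lid_mid top 0.87 [ 0.495 -0.165  0.109] [267. 186.]
lid_mid top 0.3 [ 0.539 -0.227  0.172] [286. 171.]
pin_handle scene 0.54 [ 0.361 -0.6    0.009] [306. 330.]
pin_handle scene 0.53 [ 0.535 -0.224  0.17 ] [277. 199.]
pin_handle top 0.72 [ 0.535 -0.225  0.171] [286. 172.]
pin_handle top 0.62 [ 0.365 -0.601  0.005] [376. 232.]
pin_mid scene 0.68 [ 0.364 -0.634  0.01 ] [314. 338.]
pin_mid scene 0.53 [ 0.53  -0.183  0.171] [269. 193.]
pin_mid top 0.58 [ 0.529 -0.186  0.171] [274. 173.]
pin_mid top 0.57 [ 0.371 -0.639  0.002] [385. 232.]
hasp_tip scene 0.73 [ 0.489 -0.172  0.144] [258. 201.]
hasp_tip top 0.66 [ 0.492 -0.168  0.138] [268. 185.]
hasp_hinge scene 0.95 [ 0.588 -0
[... 580 characters left out ...]
374 0.302 0.016] [174. 169.]
sanding_block_mid top 0.91 [0.369 0.302 0.014] [144. 214.]
spool_mid scene 0.55 [0.556 0.433 0.028] [195. 139.]
spool_mid top 0.57 [0.559 0.434 0.027] [116. 164.]
beeswax_mid scene 0.43 [0.354 0.415 0.009] [159. 159.]
beeswax_mid top 0.49 [ 0.496 -0.163  0.112] [266. 185.]
beeswax_mid top 0.45 [0.345 0.411 0.012] [115. 218.]
tape_measure_mid scene 0.71 [ 0.535 -0.394  0.008] [303. 258.]
tape_measure_mid scene 0.66 [ 0.495 -0.171  0.141] [259. 201.]
tape_measure_mid top 0.51 [ 0.537 -0.392  0.006] [323. 185.]
mug_mid scene 0.81 [ 0.399 -0.406  0.048] [277. 272.]
mug_mid top 0.92 [ 0.394 -0.405  0.048] [328. 220.]
mug_mid top 0.56 [ 0.492 -0.161  0.109] [266. 187.]
```

Run:
```python
from h import *
save("scene","s_bin.png",(215,150,315,260),7 if 0 else 5.4)
save("top","t_bin.png",(225,140,310,225),7)
save("top","t_tray.png",(90,130,235,235),5.4)
for a,b in [((178,158),(272,270)),((218,275),(361,304)),((225,365),(424,325)),((230,257),(297,245))]:
    print(tri("scene",a,"top",b))
```

```text
(array([ 0.20425258, -0.17710375,  0.48263971]), np.float64(0.006562868262667526))
(array([ 0.13590824, -0.45130191,  0.32278964]), np.float64(0.029013790356220443))
(array([ 0.06354025, -0.63801474,  0.28413151]), np.float64(0.02170756892455102))
(array([ 0.28928749, -0.28738174,  0.08926885]), np.float64(0.0003213168112015098))
```

View pics/s_bin.png

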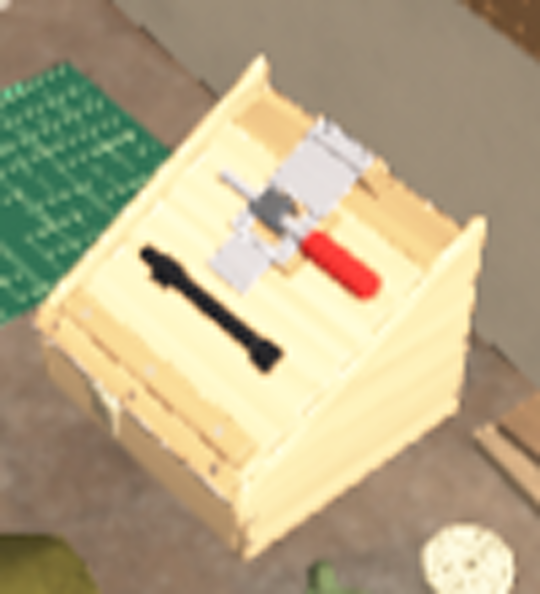

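View pics/t_bin.png

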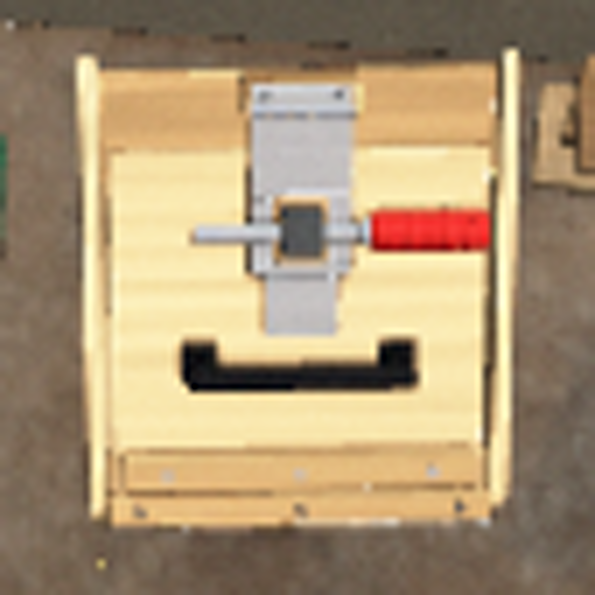

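View pics/t_tray.png

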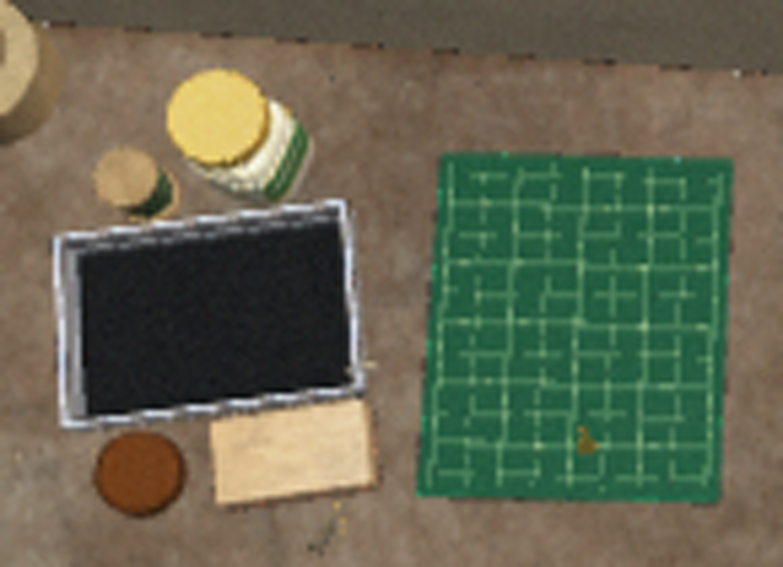

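```bash
python3 - <<'E'
from h import *
def line(sa,sb,ta,tb):
    o1,d1=ray("scene",sa);_,d2=ray("scene",sb);n1=np.cross(d1,d2)
    o2,e1=ray("top",ta);_,e2=ray("top",tb);n2=np.cross(e1,e2)
    d=np.cross(n1,n2);d/=np.linalg.norm(d)
    P=np.linalg.lstsq(np.stack([n1,n2,d]),np.array([n1@o1,n2@o2,0]),rcond=None)[0]
    # endpoints along line closest to scene rays
    for u in (sa,sb):
        o,r=ray("scene",u); s=np.linalg.lstsq(np.stack([d,-r],1),o-P,rcond=None)[0]; print("  ",(P+s[0]*d).round(3))
    for u in (ta,tb):
        o,r=ray("top",u); s=np.linalg.lstsq(np.stack([d,-r],1),o-P,rcond=None)[0]; print(" t",(P+s[0]*d).round(3))
f=lambda *p:[np.array(q)/1.5 for q in p]
print(1);line(*f((268,238),(0,325),(408,405),(352,565)))
print(2);line(*f((325,412),(0,535),(541,458),(510,570)))
print(3);line(*f((335,548),(200,580),(638,490),(600,570)))
print("base",proj("top",np.zeros(3))*1.5,proj("scene",np.zeros(3))*1.5)
for z in (.3,.5,.7,.8): print(z,proj("top",np.array([0,0,z]))*1.5,proj("scene",np.array([0,0,z]))*1.5)
E
cat > /tmp/x <<'E'
E
```

```text
1
   [ 0.209 -0.178  0.48 ]
   [-0.233 -0.054  0.418]
 t [ 0.201 -0.176  0.479]
 t [-0.056 -0.104  0.442]
2
   [ 0.148 -0.453  0.321]
   [-0.339 -0.332  0.281]
 t [ 0.119 -0.446  0.319]
 t [-0.086 -0.395  0.302]
3
   [ 0.049 -0.634  0.287]
   [-0.126 -0.554  0.269]
 t [ 0.07  -0.643  0.289]
 t [-0.082 -0.574  0.273]
base [318.96324798 478.98681329] [181.14303183 383.98521038]
0.3 [303.00578857 504.37681952] [146.76907384 297.68238165]
0.5 [285.80037146 531.75245849] [115.77284455 219.86002939]
0.7 [257.31213158 577.08026223] [ 74.59741698 116.48072481]
0.8 [234.68860054 613.0766937 ] [48.48538273 50.92113986]
```

Run:
```python
from h import *
save("scene","s_left.png",(0,0,260,384),2 if 0 else 1.5)
save("top","t_low.png",(100,200,400,384),2.6)
```

```text
(no output)
```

View pics/s_left.png

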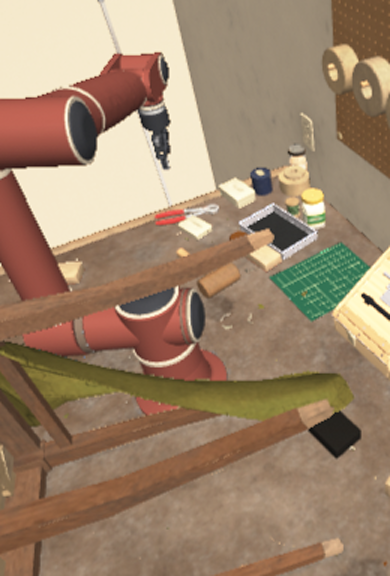

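View pics/t_low.png

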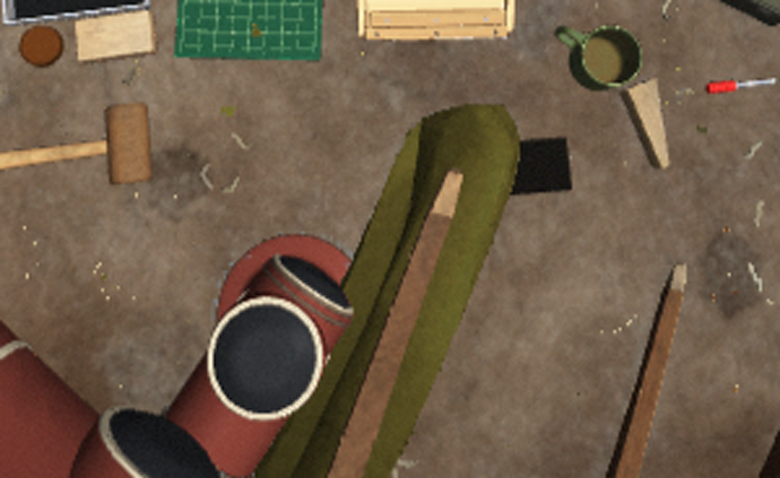

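Run:
```python
from h import *
from scipy.spatial.transform import Rotation as R
C={}
for n,box in (("scene",(215,150,315,260)),("top",(225,140,310,225))):
    im=np.array(manip.grab_frame(n)).astype(int)
    m=(im[...,0]>150)&(im[...,1]<90)&(im[...,2]<90)
    k=np.zeros_like(m);k[box[1]:box[3],box[0]:box[2]]=1;m&=k
    ys,xs=np.nonzero(m); c=np.array([xs.mean(),ys.mean()]);C[n]=c
    u,s,v=np.linalg.svd(np.stack([xs,ys],1)-c,full_matrices=0); print(n,m.sum(),c,v[0],xs.min(),xs.max(),ys.min(),ys.max()); C[n+"d"]=v[0]
    for q in ("pin_handle","lid_handle","hasp_tip","lid_mid"):
        for r in manip.trace(q,n)[:2]:
            g=r["region"]; y,x=np.nonzero(g); print("  ",q,round(r["confidence"],2),g.sum(),x.mean().round(1),y.mean().round(1))
print(tri("scene",C["scene"],"top",C["top"]))
def line(sa,sb,ta,tb):
    o1,d1=ray("scene",sa);_,d2=ray("scene",sb);n1=np.cross(d1,d2)
    o2,e1=ray("top",ta);_,e2=ray("top",tb);n2=np.cross(e1,e2)
    d=np.cross(n1,n2);return d/np.linalg.norm(d)
print(line(C["scene"],C["scene"]+10*C["scened"],C["top"],C["top"]+10*C["topd"]))
s=lambda x,y:np.array([215+x/5.4-.5+.1,150+y/5.4-.4]); t=lambda x,y:np.array([225+x/7-.43,140+y/7-.43])
pts={"rodtip":(s(222,176),t(192,236)),"hand_end":(s(372,289),t(490,230)),
"barL":(s(147,256),t(184,375)),"barR":(s(270,360),t(416,374)),
"cheekLtop":(s(263,57),t(88,58)),"cheekRtop":(s(482,222),t(511,50)),"hingeL":(s(325,122),t(250,87)),"hingeR":(s(380,160),t(357,88)),
"cheekLbot":(s(40,322),t(98,517)),"cheekRbot":(s(243,478),t(500,500)),"tipL":(s(212,262),t(265,333)),"tipR":(s(247,291),t(337,333))}
P={}
for k,(a,b) in pts.items(): P[k],e=tri("scene",a,"top",b); print(k,P[k].round(4),e.round(4))
for a,b in (("rodtip","hand_end"),("barL","barR"),("cheekLtop","cheekRtop"),("cheekLbot","cheekRbot"),("hingeL","hingeR"),("tipL","tipR")):
    d=P[b]-P[a]; print(a,np.linalg.norm(d),np.degrees(np.arctan2(d[0],-d[1])),d[2])
for a,b in (("cheekLbot","cheekLtop"),("cheekRbot","cheekRtop")):
    d=P[b]-P[a]; print(a,np.linalg.norm(d),np.degrees(np.arctan2(d[1],d[0])),np.degrees(np.arctan2(d[2],np.hypot(*d[:2]))))
print(R.from_quat(np.roll(manip.state()["tool_rot"],-1)).as_matrix())
```

```text
scene 72 [277.43055556 198.58333333] [0.78154592 0.62384772] 271 284 193 204
   pin_handle 0.42 168 315.2 336.8
   lid_handle 0.89 2108 258.0 206.3
   hasp_tip 0.71 114 273.3 195.6
   hasp_tip 0.65 309 268.9 188.7
   lid_mid 0.83 1936 257.7 206.8
top 92 [286.22826087 172.2826087 ] [0.99996388 0.00849958] 278 294 170 175
   pin_handle 0.66 64 381.5 232.3
   pin_handle 0.46 145 279.7 172.5
   lid_handle 0.67 2138 266.1 187.2
   hasp_tip 0.84 322 267.8 169.5
   hasp_tip 0.52 618 331.4 221.2
   lid_mid 0.85 2223 266.3 186.7
(array([ 0.53456133, -0.22692591,  0.17426932]), np.float64(0.0008710811096145311))
[-0.05505522  0.9977747  -0.03761076]
rodtip [ 0.5249 -0.1075  0.1676] 0.0033
hand_end [ 0.537  -0.2566  0.1745] 0.0026
barL [ 0.4611 -0.1082  0.1262] 0.0024
barR [ 0.474  -0.2293  0.1196] 0.0072
cheekLtop [ 0.6044 -0.0492  0.1975] 0.0022
cheekRtop [ 0.6273 -0.261   0.1885] 0.0018
hingeL [ 0.5953 -0.1312  0.199 ] 0.0033
hingeR [ 0.599  -0.1847  0.2012] 0.0053
cheekLbot [ 0.394  -0.0678  0.0642] 0.005
cheekRbot [ 0.4156 -0.2795  0.0887] 0.0062
tipL [ 0.4851 -0.1488  0.1394] 0.006
tipR [ 0.4875 -0.1856  0.1408] 0.006
rodtip 0.1497376778803136 4.622798530527222 0.006895848066430732
barL 0.12196842359383098 6.066279421220823 -0.00661456738845656
cheekLtop 0.2132755943905312 6.165674302563252 -0.009043991890299086
cheekLbot 0.21420682792884774 5.839224321306853 0.024543451186286314
hingeL 0.05369997513080363 3.8911920530690027 0.0022229435091433714
tipL 0.036860763829549004 3.731052310940526 0.0013368799254699915
cheekLbot 0.24980795434527825 5.062923170745368 32.26370333168293
cheekRbot 0.23471321561843952 4.990726421667781 25.153661196364176
[[-4.05562728e-06  3.89299046e-01  9.21111423e-01]
 [-9.06389857e-06  9.21111423e-01 -3.89299046e-01]
 [-1.00000000e+00 -9.92771233e-06 -2.07117547e-07]]
```

Run:
```python
from h import *
for z in (.23,.3,.4,.45,.5,.55,.6): print(z,proj("scene",np.array([.243,.576,z]))*1.5)
for z in (.5,.55,.6,.65,.7):
  for l in (0,.1,.15,.2): print("elb",z,l,proj("scene",np.array([-.868*l,.496*l,z]))*1.5,proj("top",np.array([-.868*l,.496*l,z]))*1.5)
save("scene","s_arm.png",(0,0,200,260),3 if 0 else 2.2)
```

```text
0.23 [167.61942818 165.03813075]
0.3 [161.41118746 143.67737938]
0.4 [151.83866888 110.74112601]
0.45 [146.70936579  93.09268536]
0.5 [141.32897695  74.58033162]
0.55 [135.67860335  55.13903881]
0.6 [129.73740048  34.69708707]
elb 0.5 0 [115.77284455 219.86002939] [285.80037146 531.75245849]
elb 0.5 0.1 [ 57.83562183 222.98739388] [246.42125537 591.68761092]
elb 0.5 0.15 [ 28.51125964 224.57027903] [226.06386278 622.67163364]
elb 0.5 0.2 [ -1.05416914 226.16617658] [205.24088203 654.36428317]
elb 0.55 0 [106.60768154 196.84901932] [280.08403942 540.84774756]
elb 0.55 0.1 [ 46.45751871 199.89711301] [237.91582978 605.03733728]
elb 0.55 0.15 [ 15.99942747 201.44056878] [216.06783492 638.29494623]
elb 0.55 0.2 [-14.71835786 202.99718448] [193.68567823 672.36567077]
elb 0.6 0 [ 96.74714621 172.0921353 ] [273.56255451 551.22412002]
elb 0.6 0.1 [ 34.2085672  175.03956623] [228.18174787 620.31550632]
elb 0.6 0.15 [  2.52575305 176.53277103] [204.60911022 656.20438389]
elb 0.6 0.2 [-29.43762681 178.03919883] [180.41742488 693.03574941]
elb 0.65 0 [ 86.10897989 145.38285015] [266.05291872 563.1727451 ]
elb 0.65 0.1 [ 20.98481056 148.20378773] [216.93205405 637.97251038]
elb 0.65 0.15 [-12.02510906 149.63365507] [191.34129537 676.94134279]
elb 0.65 0.2 [-45.33908537 151.07669302] [165.02468726 717.01547672]
elb 0.7 0 [ 74.59741698 116.48072481] [257.31213158 577.08026223]
elb 0.7 0.1 [  6.66506001 119.14384175] [203.78288988 658.61083609]
elb 0.7 0.15 [-27.78771542 120.49447602] [175.7992466  701.23282033]
elb 0.7 0.2 [-62.57111496 121.85807158] [146.9528083  745.16893064]
```

View pics/s_arm.png

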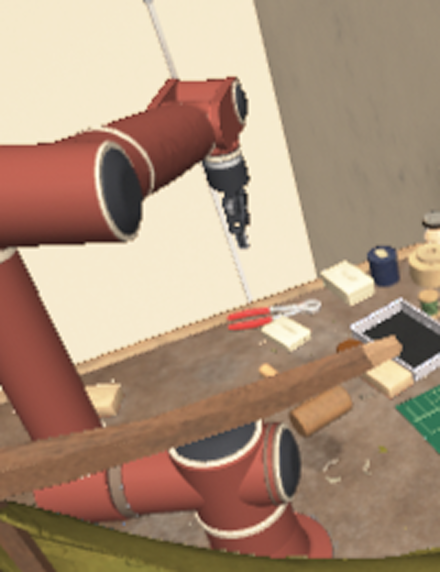

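```bash
cat >> h.py <<'E'
from scipy.spatial.transform import Rotation as R
psi=np.radians(5.3)
def B(a,c,z,p=None):
    p=psi if p is None else p
    return np.array([np.cos(p)*a-np.sin(p)*c,np.sin(p)*a+np.cos(p)*c,z])
def tool(tilt,yaw,flip=1):
    # tilt: angle forward from straight down (deg); jaws in the tilt plane
    t=np.radians(tilt);y=R.from_euler("z",yaw)
    x=y.apply([np.sin(t),0,-np.cos(t)]);yy=flip*y.apply([np.cos(t),0,np.sin(t)])
    return np.stack([x,yy,np.cross(x,yy)],1)
def cur():
    s=manip.state(); return np.array(s["tool_pos"]),R.from_quat(np.roll(s["tool_rot"],-1)).as_matrix(),s
def plan(p0,R0,p1,R1,maxmm=35,maxrot=.115):
    rv=R.from_matrix(R1@R0.T).as_rotvec();d=(np.array(p1)-p0)*100
    n=int(max(1,np.ceil(np.linalg.norm(d)*10/maxmm),np.ceil(np.linalg.norm(rv)/maxrot)))
    print("n",n,"row",(d/n).round(2).tolist(),(rv/n).round(4).tolist()," tot",d.round(2),rv.round(3))
E
python3 - <<'E'
from h import *
p,Rm,s=cur()
T=tool(30,psi)
rv=R.from_matrix(T@Rm.T).as_rotvec();print(rv)
Rh=R.from_rotvec(rv/2).as_matrix()@Rm
A=np.array([.43,.2,.40]);Bp=np.array([.452,-.234,.32])
plan(p,Rm,A,Rh);plan(A,Rh,Bp,T)
E
```

```text
[ 0.32443992 -0.44336745 -1.05276658]
n 13 row [1.44, -2.89, 1.3] [0.0125, -0.0171, -0.0405]  tot [ 18.67 -37.57  16.87] [ 0.162 -0.222 -0.526]
n 13 row [0.17, -3.34, -0.62] [0.0125, -0.0171, -0.0405]  tot [  2.2 -43.4  -8. ] [ 0.162 -0.222 -0.526]
```

What could be taken for the pin:
- The red handle in the staple on the bin, scene (277,199) / top (286,172).
- A loose smaller red-handled pin on the bench, scene (306,330) / top (377,232).
- A red screwdriver on the wall, scene (360,155).

I choose the one in the staple. The close crops show its rod through the staple, and it measures 150 mm long, as the larger pin should.

Call:
{"fn": "send_rows", "kwargs": {
  "motion": [
    [[1.56,-3.13,1.41,0.0135,-0.0185,-0.0439],[1.56,-3.13,1.41,0.0135,-0.0185,-0.0439],[1.56,-3.13,1.41,0.0135,-0.0185,-0.0439],[1.56,-3.13,1.41,0.0135,-0.0185,-0.0439],[1.56,-3.13,1.41,0.0135,-0.0185,-0.0439],[1.56,-3.13,1.41,0.0135,-0.0185,-0.0439],[1.56,-3.13,1.41,0.0135,-0.0185,-0.0439],[1.56,-3.13,1.41,0.0135,-0.0185,-0.0439],[1.56,-3.13,1.41,0.0135,-0.0185,-0.0439],[1.56,-3.13,1.41,0.0135,-0.0185,-0.0439],[1.56,-3.13,1.41,0.0135,-0.0185,-0.0439],[1.56,-3.13,1.41,0.0135,-0.0185,-0.0439]]
  ],
  "fingers": 0.3
}}

```text
time: 3.4
tool_pos: [0.4306, 0.1986, 0.4016]
tool_rot: [0.691, 0.386, 0.561, -0.243]
contact_force: [0.6, 0.8, 0.5]
gripper_width: 0.698
```

Run:
```python
from h import *
p,Rm,s=cur();print(p,s["joint_pos"],s["gripper_width"])
Bp=np.array([.452,-.234,.32])
plan(p,Rm,Bp,tool(30,psi))
```

```text
[0.43062404 0.19855846 0.40161643] [ 0.25787026 -0.54679035  1.85081023  0.02853621  1.5651484  -0.37750676] 0.6984977841375436
n 13 row [0.16, -3.33, -0.63] [0.0125, -0.0169, -0.0403]  tot [  2.14 -43.26  -8.16] [ 0.162 -0.219 -0.524]
```

Call:
{"fn": "send_rows", "kwargs": {
  "motion": [
    [[0.18,-3.6,-0.68,0.0135,-0.0183,-0.0437],[0.18,-3.6,-0.68,0.0135,-0.0183,-0.0437],[0.18,-3.6,-0.68,0.0135,-0.0183,-0.0437],[0.18,-3.6,-0.68,0.0135,-0.0183,-0.0437],[0.18,-3.6,-0.68,0.0135,-0.0183,-0.0437],[0.18,-3.6,-0.68,0.0135,-0.0183,-0.0437],[0.18,-3.6,-0.68,0.0135,-0.0183,-0.0437],[0.18,-3.6,-0.68,0.0135,-0.0183,-0.0437],[0.18,-3.6,-0.68,0.0135,-0.0183,-0.0437],[0.18,-3.6,-0.68,0.0135,-0.0183,-0.0437],[0.18,-3.6,-0.68,0.0135,-0.0183,-0.0437],[0.18,-3.6,-0.68,0.0135,-0.0183,-0.0437]]
  ]
}}

```text
time: 4.4
tool_pos: [0.4515, -0.234, 0.319]
tool_rot: [0.628, 0.596, 0.381, -0.325]
contact_force: [-0.0, 0.4, 0.2]
gripper_width: 0.7
```

Run:
```python
from h import *
p,Rm,s=cur();print(p,s["joint_pos"],s["gripper_width"])
save("top","t1.png",scale=1.5);save("scene","s1.png",scale=1.5)
T=tool(30,psi);g=np.array([.5419,-.2260,.1582])
plan(p,Rm,g-T[:,0]*.06,T)
```

```text
[ 0.45153411 -0.23396183  0.31895487] [-0.85565426 -0.55619816  2.03470593  0.42762384  1.35787102 -0.97315867] 0.699896491092021
n 4 row [1.51, 0.13, -2.72] [0.0001, -0.0001, 0.0004]  tot [  6.05   0.52 -10.88] [ 0.    -0.     0.002]
```

View pics/t1.png

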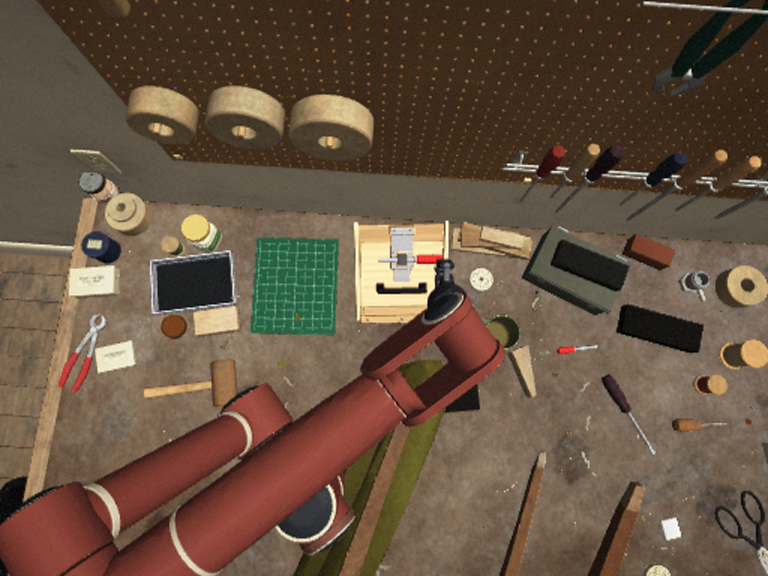

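View pics/s1.png

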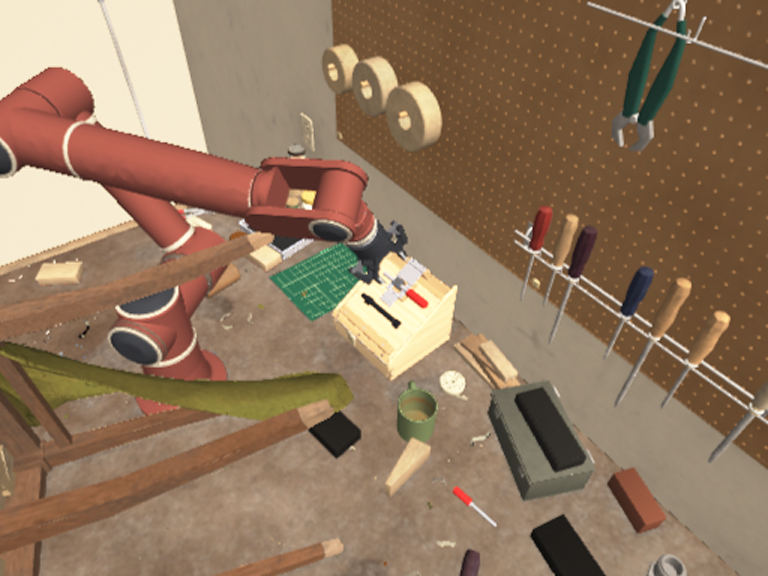

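```bash
cat > arm.py <<'E'
import numpy as np
from scipy.optimize import least_squares
from scipy.spatial.transform import Rotation as R
obs=[([1.05199607,.0533586,1.61428,-.00003,1.47603,-.118994],[.24296529,.57516,.230068],[.69280452,.13971163,.69324574,-.14111306])]
import json,os
f="obs.json"
def load():
    return obs+(json.load(open(f)) if os.path.exists(f) else [])
def add(s):
    d=json.load(open(f)) if os.path.exists(f) else []
    d.append([list(map(float,s["joint_pos"])),list(map(float,s["tool_pos"])),list(map(float,s["tool_rot"]))]);json.dump(d,open(f,"w"))
def fit():
    A=[];b=[]
    for q,p,r in load():
        x=R.from_quat(np.roll(r,-1)).as_matrix()[:,0]
        c,s=np.cos(q[0]),np.sin(q[0]);f_=np.array([c,s,0]);l=np.array([-s,c,0]);z=np.array([0,0,1.])
        # hs,L1,L2,dw,lat ; 
        A.append(np.stack([z,np.sin(q[1])*f_+np.cos(q[1])*z,np.sin(q[1]+q[2])*f_+np.cos(q[1]+q[2])*z,x,l],1));b.append(p)
    A=np.vstack(A);b=np.hstack(b);s,res,_,_=np.linalg.lstsq(A,b,rcond=None)
    return s,A@s-b
E
python3 - <<'E'
from h import *
import arm
arm.obs.append(([0.25787026,-0.54679035,1.85081023,0.02853621,1.5651484,-0.37750676],[.43062404,.19855846,.40161643],[0.691,0.386,0.561,-0.243]))
arm.add(manip.state())
s,r=arm.fit();print(s.round(4));print(r.round(4))
E
```

```text
[0.1825 0.3807 0.6032 0.2764 0.0745]
[-0.0002  0.0003 -0.0021 -0.0086 -0.0017 -0.001   0.0046 -0.0067  0.0031]
```

```bash
cat >> arm.py <<'E'
obs.append(([0.25787026,-0.54679035,1.85081023,0.02853621,1.5651484,-0.37750676],[.43062404,.19855846,.40161643],[0.691,0.386,0.561,-0.243]))
BEAMS=[((.207,-.178,.48),(-.233,-.054,.418)),((.148,-.453,.321),(-.339,-.332,.281))]
def segd(a,b,c,d,n=80):
    t=np.linspace(0,1,n);P=a+np.outer(t,b-a);Q=c+np.outer(t,d-c)
    return np.linalg.norm(P[:,None]-Q[None],axis=2).min()
def check(p,Rm):
    hs,L1,L2,dw,lat=fit()[0]
    w=p-dw*Rm[:,0]; r=np.hypot(w[0],w[1]); j1=np.arctan2(w[1],w[0])-np.arcsin(lat/r)
    rr=np.sqrt(r*r-lat*lat);h=w[2]-hs;D=np.hypot(rr,h)
    ca=(L1**2+D**2-L2**2)/(2*L1*D); g=np.arctan2(rr,h)-np.arccos(np.clip(ca,-1,1)); j2=g
    f_=np.array([np.cos(j1),np.sin(j1),0]);l=np.array([-f_[1],f_[0],0])
    e=l*lat+f_*L1*np.sin(j2)+np.array([0,0,hs+L1*np.cos(j2)])
    fd=(w-e)/np.linalg.norm(w-e)
    # forearm frame: roll 0 -> tool in vertical plane
    up=np.cross(l,fd)  # perpendicular to forearm in plane
    x=Rm[:,0]; j5=np.arccos(fd@x); lx=x@l; px=x@up
    roll=np.arctan2(lx,abs(px))
    return dict(j1=round(j1,3),j2=round(j2,3),j23=round(np.arccos(fd[2]),3),j5=round(j5,3),roll=round(roll,3),wr=w.round(3),el=e.round(3),d=[round(segd(e,w,np.array(a),np.array(b)),3) for a,b in BEAMS])
E
cat >> h.py <<'E'
import arm
def ptool(tilt,beta,yaw):
    # jaws along slope dir; then lean about jaw axis so body goes to bin +y by beta
    T=tool(tilt,yaw); return R.from_rotvec(np.radians(beta)*T[:,1]).as_matrix()@T
E
python3 - <<'E'
from h import *
p,Rm,s=cur();print(arm.check(p,Rm))
h=np.array([.5349,-.2266,.1703])
for tilt in(30,25):
  for beta in (-25,-35,25,):
    T=ptool(tilt,beta,psi);print(tilt,beta,T[:,0].round(2))
    for dy in (0,.085):
      q=h+.014*T[:,0]+dy*np.array([np.sin(psi),-np.cos(psi),0])
      print("  ",arm.check(q,T)); print("  up",arm.check(q-.1*T[:,0],T))
E
```

```text
{'j1': np.float64(-0.856), 'j2': np.float64(-0.576), 'j23': np.float64(1.48), 'j5': np.float64(1.36), 'roll': np.float64(0.424), 'wr': array([ 0.314, -0.248,  0.556]), 'el': array([-0.08 ,  0.205,  0.502]), 'd': [np.float64(0.074), np.float64(0.353)]}
30 -25 [ 0.49 -0.38 -0.78]
   {'j1': np.float64(-0.479), 'j2': np.float64(-0.449), 'j23': np.float64(1.821), 'j5': np.float64(0.668), 'roll': np.float64(-0.179), 'wr': array([ 0.406, -0.127,  0.376]), 'el': array([-0.112,  0.142,  0.525]), 'd': [np.float64(0.151), np.float64(0.415)]}
  up {'j1': np.float64(-0.449), 'j2': np.float64(-0.69), 'j23': np.float64(1.606), 'j5': np.float64(0.885), 'roll': np.float64(-0.167), 'wr': array([ 0.357, -0.089,  0.455]), 'el': array([-0.186,  0.172,  0.476]), 'd': [np.float64(0.147), np.float64(0.44)]}
   {'j1': np.float64(-0.634), 'j2': np.float64(-0.322), 'j23': np.float64(1.852), 'j5': np.float64(0.622), 'roll': np.float64(-0.026), 'wr': array([ 0.414, -0.212,  0.376]), 'el': array([-0.053,  0.131,  0.544]), 'd': [np.float64(0.107), np.float64(0.359)]}
  up {'j1': np.float64(-0.63), 'j2': np.float64
[... 4772 characters left out ...]
23': np.float64(1.727), 'j5': np.float64(1.582), 'roll': np.float64(0.586), 'wr': array([ 0.411, -0.392,  0.468]), 'el': array([0.037, 0.072, 0.562]), 'd': [np.float64(0.042), np.float64(0.293)]}
   {'j1': np.float64(-0.88), 'j2': np.float64(0.114), 'j23': np.float64(1.865), 'j5': np.float64(1.46), 'roll': np.float64(0.592), 'wr': array([ 0.453, -0.431,  0.386]), 'el': array([0.085, 0.014, 0.561]), 'd': [np.float64(0.031), np.float64(0.274)]}
  up {'j1': np.float64(-0.968), 'j2': np.float64(0.09), 'j23': np.float64(1.727), 'j5': np.float64(1.623), 'roll': np.float64(0.572), 'wr': array([ 0.419, -0.477,  0.468]), 'el': array([0.081, 0.014, 0.562]), 'd': [np.float64(0.045), np.float64(0.271)]}
```

Run:
```python
from h import *
p,Rm,s=cur()
h=np.array([.5349,-.2266,.1703])
T=ptool(27,-30,psi);g=h+.014*T[:,0]; pre=g-.085*T[:,0]
print(g,T[:,0],pre,arm.check(pre,T),arm.check(g,T))
plan(p,Rm,pre,T)
rv=R.from_matrix(T@Rm.T).as_rotvec()
for t in np.linspace(0,1,6): print(arm.check(p+(pre-p)*t,R.from_rotvec(rv*t).as_matrix()@Rm)["d"])
```

```text
[ 0.5410274  -0.23306163  0.15949712] [ 0.43767169 -0.46154525 -0.77163428] [ 0.50382531 -0.19383029  0.22508603] {'j1': np.float64(-0.364), 'j2': np.float64(-0.614), 'j23': np.float64(1.663), 'j5': np.float64(0.874), 'roll': np.float64(-0.367), 'wr': array([ 0.383, -0.066,  0.438]), 'el': array([-0.178,  0.148,  0.494]), 'd': [np.float64(0.17), np.float64(0.462)]} {'j1': np.float64(-0.419), 'j2': np.float64(-0.421), 'j23': np.float64(1.834), 'j5': np.float64(0.695), 'roll': np.float64(-0.39), 'wr': array([ 0.42 , -0.105,  0.373]), 'el': array([-0.112,  0.131,  0.53 ]), 'd': [np.float64(0.164), np.float64(0.435)]}
n 5 row [1.06, 0.84, -1.82] [-0.0932, 0.001, -0.0487]  tot [ 5.32  4.18 -9.11] [-0.466  0.005 -0.243]
[np.float64(0.074), np.float64(0.353)]
[np.float64(0.077), np.float64(0.37)]
[np.float64(0.091), np.float64(0.39)]
[np.float64(0.113), np.float64(0.413)]
[np.float64(0.141), np.float64(0.438)]
[np.float64(0.17), np.float64(0.462)]
```

Call:
{"fn": "send_rows", "kwargs": {
  "motion": [
    [[0.9,0.7,0.2,-0.0777,0.001,-0.0405],[0.9,0.7,0.0,-0.0777,0.001,-0.0405],[0.9,0.7,-0.5,-0.0777,0.001,-0.0405],[0.9,0.7,-1.0,-0.0777,0.001,-0.0405],[0.9,0.7,-1.5,-0.0777,0.001,-0.0405],[0.82,0.68,-2.0,-0.0777,0.001,-0.0405],[0,0,-2.2,0,0,0],[0,0,-2.1,0,0,0],[0,0,0,0,0,0]]
  ]
}}

```text
time: 5.25
tool_pos: [0.5031, -0.1875, 0.2215]
tool_rot: [0.702, 0.474, 0.23, -0.48]
contact_force: [-0.9, -0.2, -1.6]
gripper_width: 0.702
```

Run:
```python
from h import *
p,Rm,s=cur();arm.add(s);print(p,s["joint_pos"],arm.fit()[0].round(4),arm.fit()[1].round(4))
save("top","t2.png",(215,130,345,230),6);save("scene","s2.png",(190,110,340,260),4)
T=ptool(27,-30,psi);g=np.array([.5349,-.2266,.1703])+.014*T[:,0]
plan(p,Rm,g,T)
```

```text
[ 0.50313944 -0.18749838  0.22154109] [-0.34888923 -0.5279877   2.21819727 -0.37911575  0.86012676 -0.16414733] [0.1644 0.3836 0.6024 0.26   0.0749] [-0.0008 -0.0001 -0.0009 -0.015  -0.0036 -0.0011 -0.0048 -0.0055  0.0015
  0.0158  0.0008  0.0005]
n 3 row [1.26, -1.52, -2.07] [-0.0003, -0.0036, -0.0034]  tot [ 3.79 -4.56 -6.2 ] [-0.001 -0.011 -0.01 ]
```

View pics/t2.png

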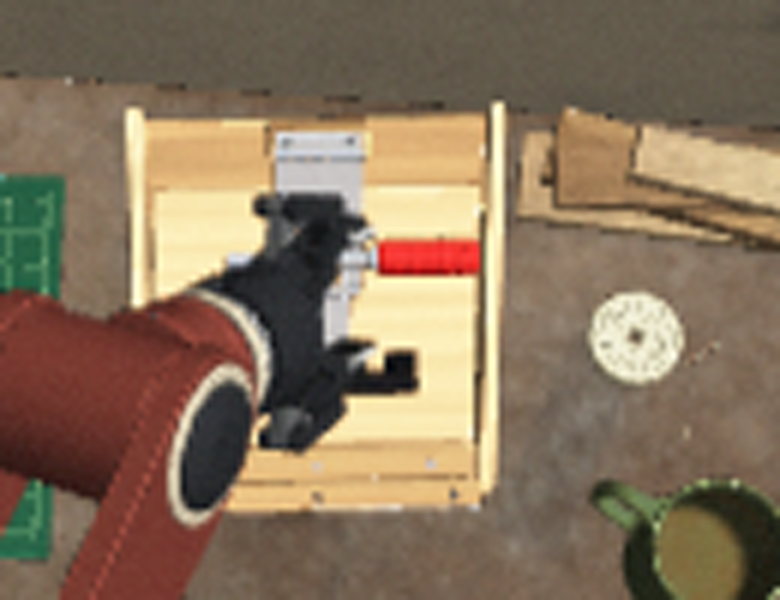

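View pics/s2.png

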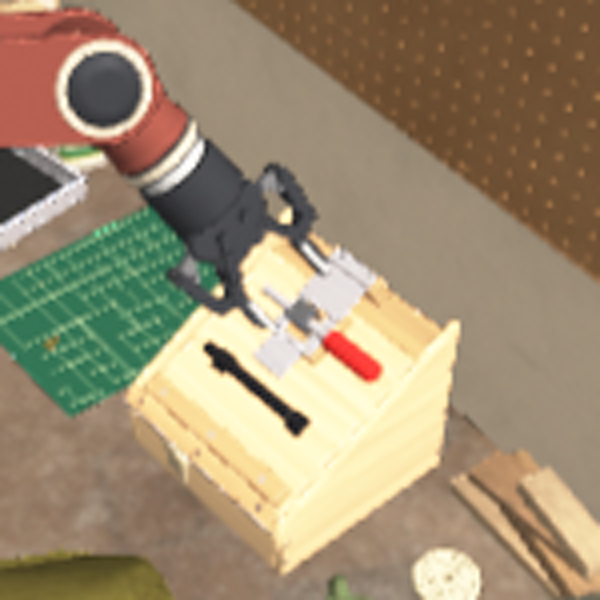

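Call:
{"fn": "send_rows", "kwargs": {
  "motion": [
    [[0.2,-0.8,0.3,-0.001,-0.0055,-0.005],[0.9,-0.95,-1.6,0,-0.0055,-0.005],[0.9,-0.95,-1.6,0,0,0],[0.9,-0.95,-1.65,0,0,0],[0.9,-0.91,-1.65,0,0,0],[0,0,0,0,0,0],[0,0,0,0,0,0]]
  ]
}}

```text
time: 5.93
tool_pos: [0.5436, -0.2371, 0.1671]
tool_rot: [0.702, 0.478, 0.218, -0.481]
contact_force: [-0.3, 0.5, 0.8]
gripper_width: 0.7
```

Run:
```python
from h import *
p,Rm,s=cur();arm.add(s);print(p,s["contact_force"])
save("top","t3.png",(215,130,345,230),6);save("scene","s3.png",(190,110,340,260),4)
T=ptool(27,-30,psi);g=np.array([.5349,-.2266,.1703])+.014*T[:,0]
plan(p,Rm,g,T)
```

```text
[ 0.54355573 -0.23711594  0.16711819] [-0.30487731  0.49691286  0.8235504 ]
n 1 row [-0.25, 0.41, -0.76] [0.0044, 0.0096, 0.0042]  tot [-0.25  0.41 -0.76] [0.004 0.01  0.004]
```

View pics/t3.png

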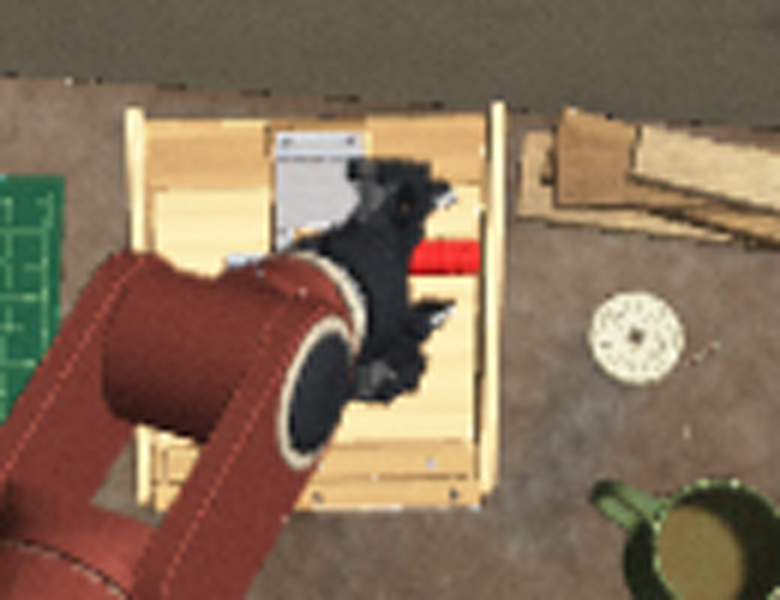

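View pics/s3.png

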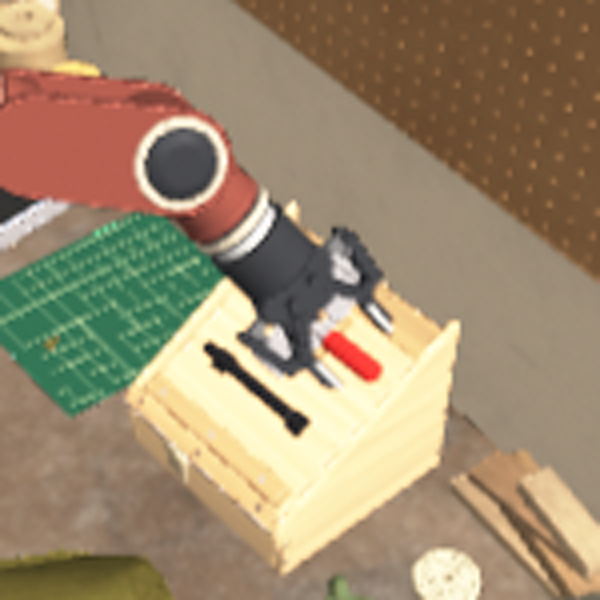

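Call:
{"fn": "send_rows", "kwargs": {
  "motion": [
    [[-0.12,0.2,-0.38,0.002,0.005,0.002],[-0.12,0.2,-0.38,0.002,0.005,0.002],[0,0,0,0,0,0],[0,0,0,0,0,0]]
  ]
}}

```text
time: 6.37
tool_pos: [0.5408, -0.2313, 0.1585]
tool_rot: [0.701, 0.476, 0.224, -0.48]
contact_force: [0.5, 0.7, -0.4]
gripper_width: 0.698
```

Call:
{"fn": "send_rows", "kwargs": {
  "motion": [
    [[0,0,0,0,0,0],[0,0,0,0,0,0],[0,0,0,0,0,0],[0,0,0,0,0,0],[0,0,0,0,0,0],[0,0,0,0,0,0]]
  ],
  "fingers": 1
}}

```text
time: 6.87
tool_pos: [0.5413, -0.2317, 0.1588]
tool_rot: [0.701, 0.477, 0.223, -0.48]
contact_force: [1.0, 1.2, 0.8]
gripper_width: 0.24
```

Run:
```python
from h import *
p,Rm,s=cur();arm.add(s);print(p,s["contact_force"],s["ft_torque"],s["gripper_width"]*85)
T=ptool(27,-30,psi);g=np.array([.5349,-.2266,.1703])+.014*T[:,0]
plan(p,Rm,g,T);print(np.r_[np.sin(psi),-np.cos(psi)])
```

```text
[ 0.54131338 -0.23166247  0.1588444 ] [0.99329336 1.17814109 0.77278871] [ 0.35749936 -0.0063749   0.04524987] 20.382300883417052
n 1 row [-0.03, -0.14, 0.07] [0.0, 0.0003, -0.0019]  tot [-0.03 -0.14  0.07] [ 0.     0.    -0.002]
[ 0.09237059 -0.9957247 ]
```

Call:
{"fn": "send_rows", "kwargs": {
  "motion": [
    [[0.09,-1.0,0,0,0,0],[0.09,-1.0,0,0,0,0],[0.09,-1.0,0,0,0,0],[0,0,0,0,0,0]]
  ]
}}

```text
time: 7.2
tool_pos: [0.5436, -0.263, 0.1587]
tool_rot: [0.701, 0.477, 0.223, -0.481]
contact_force: [1.2, -0.9, 0.8]
gripper_width: 0.24
```

Run:
```python
from h import *
p,Rm,s=cur();print(p,s["contact_force"],s["ft_torque"],s["gripper_width"]*85)
save("top","t4.png",(215,130,345,230),6);save("scene","s4.png",(190,110,340,260),4)
```

```text
[ 0.54364766 -0.26297855  0.1586928 ] [ 1.21370515 -0.92902431  0.81259698] [ 0.04444274  0.01376985 -0.08581301] 20.38577923010571
```

View pics/s4.png

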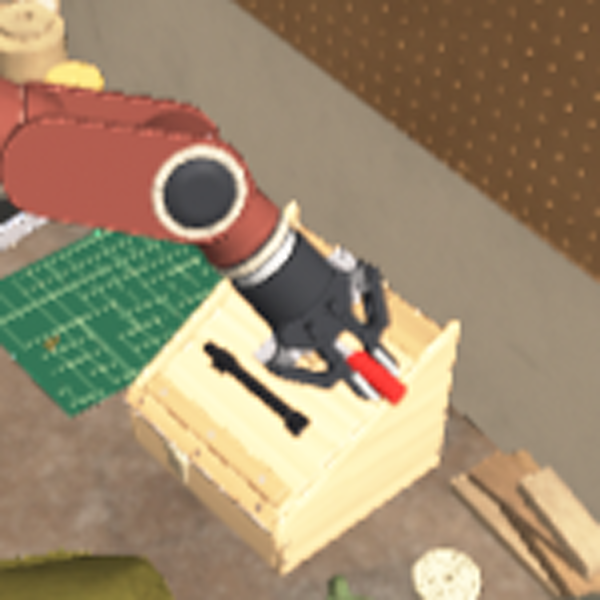

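Call:
{"fn": "send_rows", "kwargs": {
  "motion": [
    [[0.09,-1.0,0,0,0,0],[0.09,-1.0,0,0,0,0],[0,0,0,0,0,0]]
  ]
}}

```text
time: 7.55
tool_pos: [0.5453, -0.2822, 0.1584]
tool_rot: [0.701, 0.477, 0.224, -0.481]
contact_force: [1.3, -1.3, 0.8]
gripper_width: 0.238
```

Call:
{"fn": "send_rows", "kwargs": {
  "motion": [
    [[0.09,-1.0,0,0,0,0],[0.09,-1.0,0,0,0,0],[0.09,-1.0,0,0,0,0],[0,0,0,0,0,0]]
  ]
}}

```text
time: 7.88
tool_pos: [0.5476, -0.312, 0.1577]
tool_rot: [0.701, 0.476, 0.224, -0.481]
contact_force: [1.2, -1.7, -0.0]
gripper_width: 0.234
```

Run:
```python
from h import *
p,Rm,s=cur();print(p,s["contact_force"],s["ft_torque"],s["gripper_width"]*85,arm.check(p,Rm)["d"])
save("scene","s5.png",(190,110,340,260),4)
save("top","t5.png",(215,130,345,230),6)
```

```text
[ 0.54758367 -0.31198889  0.15770705] [ 1.21288654e+00 -1.69323486e+00 -1.55433077e-03] [ 0.12263472  0.24604621 -0.06142216] 19.86812892104401 [np.float64(0.127), np.float64(0.377)]
```

View pics/s5.png

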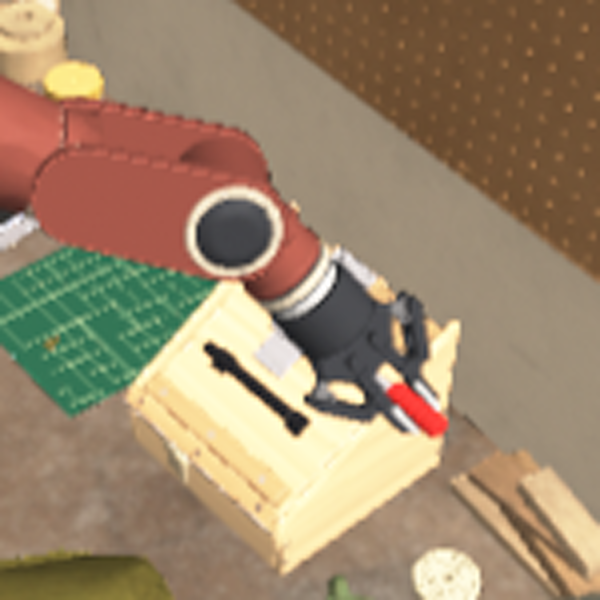

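View pics/t5.png

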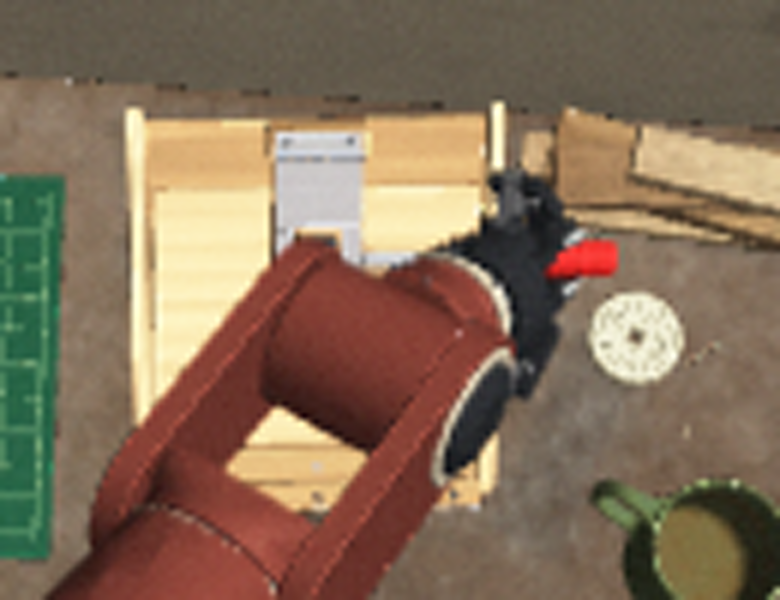

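Call:
{"fn": "send_rows", "kwargs": {
  "motion": [
    [[0.05,-1.0,0.2,0,0,0],[0.05,-1.0,0.5,0,0,0],[-0.3,-0.5,1.0,0,0,0],[-0.5,0,2.0,0,0,0],[-1.0,0,2.5,0,0,0],[-1.0,0,2.5,0,0,0],[-1.0,0,2.5,0,0,0],[0,0,0,0,0,0]]
  ]
}}

```text
time: 8.65
tool_pos: [0.512, -0.3374, 0.278]
tool_rot: [0.704, 0.476, 0.219, -0.479]
contact_force: [0.4, -0.7, 0.7]
gripper_width: 0.238
```

Run:
```python
from h import *
p,Rm,s=cur();arm.add(s);print(p,s["contact_force"],s["ft_torque"],s["gripper_width"]*85,arm.check(p,Rm)["d"],arm.fit()[0],arm.fit()[1].round(3))
save("scene","s6.png",(190,110,340,260),4)
save("top","t6.png",(215,130,345,230),6)
```

```text
[ 0.51204681 -0.33736596  0.27803803] [ 0.44490937 -0.6723747   0.65238235] [0.16948739 0.2083259  0.02262169] 20.19320902152134 [np.float64(0.086), np.float64(0.371)] [0.16991999 0.36990624 0.59453932 0.25024295 0.07234474] [-0.003 -0.009  0.002 -0.017 -0.007  0.    -0.012 -0.007  0.003  0.01
  0.003  0.003  0.013 -0.    -0.003  0.014 -0.001 -0.003 -0.003  0.004
 -0.001]
```

View pics/s6.png

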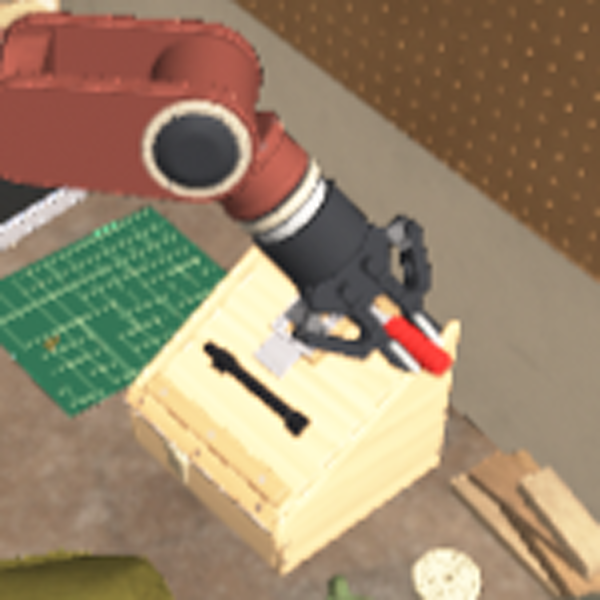

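View pics/t6.png

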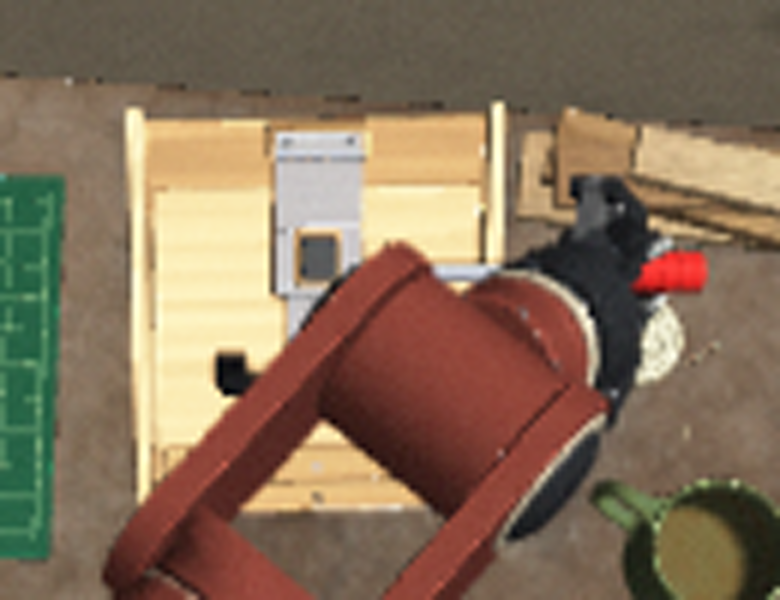

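Run:
```python
from h import *
p,Rm,s=cur()
ty=np.radians(11)
T=ptool(0,-30,ty); hc=np.array([.467+.0445*np.sin(ty),.376-.0445*np.cos(ty),0])
q=np.array([hc[0],hc[1],.13])+.014*T[:,0]
mid=np.array([.48,.05,.36])
rv=R.from_matrix(T@Rm.T).as_rotvec()
Rh=R.from_rotvec(rv*.5).as_matrix()@Rm
for a in (arm.check(mid,Rh),arm.check(q,T)): print(a)
plan(p,Rm,mid,Rh,38);plan(mid,Rh,q,T,38)
print(hc,q,T)
```

```text
{'j1': np.float64(0.224), 'j2': np.float64(-0.425), 'j23': np.float64(1.465), 'j5': np.float64(1.499), 'roll': np.float64(-0.548), 'wr': array([0.412, 0.168, 0.57 ]), 'el': array([-0.165,  0.037,  0.507]), 'd': [np.float64(0.134), np.float64(0.456)]}
{'j1': np.float64(0.666), 'j2': np.float64(0.197), 'j23': np.float64(1.91), 'j5': np.float64(1.498), 'roll': np.float64(-0.462), 'wr': array([0.453, 0.448, 0.335]), 'el': array([0.012, 0.102, 0.533]), 'd': [np.float64(0.233), np.float64(0.556)]}
n 11 row [-0.28, 3.51, 0.8] [-0.003, 0.0212, 0.0043]  tot [-3.12 38.62  8.84] [-0.033  0.234  0.048]
n 10 row [-0.03, 2.75, -2.42] [-0.0033, 0.0234, 0.0048]  tot [ -0.32  27.54 -24.21] [-0.033  0.234  0.048]
[0.475491   0.33231759 0.        ] [0.47682666 0.3254462  0.11787564] [[ 9.54044977e-02  9.81627183e-01  1.65245437e-01]
 [-4.90813592e-01  1.90808995e-01 -8.50114078e-01]
 [-8.66025404e-01  1.05464145e-17  5.00000000e-01]]
```

Call:
{"fn": "send_rows", "kwargs": {
  "motion": [
    [[-0.28,3.5,0.8,-0.003,0.0212,0.0043],[-0.28,3.5,0.8,-0.003,0.0212,0.0043],[-0.28,3.5,0.8,-0.003,0.0212,0.0043],[-0.28,3.5,0.8,-0.003,0.0212,0.0043],[-0.28,3.5,0.8,-0.003,0.0212,0.0043],[-0.28,3.5,0.8,-0.003,0.0212,0.0043],[-0.28,3.5,0.8,-0.003,0.0212,0.0043],[-0.28,3.5,0.8,-0.003,0.0212,0.0043],[-0.28,3.5,0.8,-0.003,0.0212,0.0043],[-0.28,3.5,0.8,-0.003,0.0212,0.0043],[-0.28,3.5,0.8,-0.003,0.0212,0.0043]]
  ]
}}

```text
time: 9.67
tool_pos: [0.4792, 0.0506, 0.356]
tool_rot: [0.689, 0.399, 0.309, -0.52]
contact_force: [1.0, 0.1, -0.9]
gripper_width: 0.236
```

Call:
{"fn": "send_rows", "kwargs": {
  "motion": [
    [[0,2.75,-1.8,-0.0033,0.0234,0.0048],[0,2.75,-2.4,-0.0033,0.0234,0.0048],[0,2.75,-2.4,-0.0033,0.0234,0.0048],[0,2.75,-2.4,-0.0033,0.0234,0.0048],[0,2.75,-2.4,-0.0033,0.0234,0.0048],[0,2.75,-2.4,-0.0033,0.0234,0.0048],[0,2.75,-2.4,-0.0033,0.0234,0.0048],[0,2.75,-2.4,-0.0033,0.0234,0.0048],[0,2.75,-2.4,-0.0033,0.0234,0.0048],[0,2.75,-1.5,-0.0033,0.0234,0.0048],[0,0,0,0,0,0]]
  ]
}}

```text
time: 10.58
tool_pos: [0.4768, 0.3252, 0.125]
tool_rot: [0.668, 0.312, 0.389, -0.553]
contact_force: [-1.0, -1.2, -0.8]
gripper_width: 0.234
```

Run:
```python
from h import *
p,Rm,s=cur();arm.add(s);print(p,s["contact_force"],s["gripper_width"]*85,arm.check(p,Rm))
save("scene","s7.png",(130,70,260,220),4.5 if 0 else 4)
save("top","t7.png",(80,120,210,230),5.4)
ty=np.radians(11);T=ptool(0,-30,ty);q=np.array([.47682666,.3254462,.11787564]);plan(p,Rm,q,T)
```

```text
[0.47681034 0.32515415 0.12501354] [-1.03505804 -1.16419723 -0.80145509] 19.910505066287307 {'j1': np.float64(0.67), 'j2': np.float64(0.215), 'j23': np.float64(1.897), 'j5': np.float64(1.52), 'roll': np.float64(-0.458), 'wr': array([0.455, 0.452, 0.346]), 'el': array([0.017, 0.105, 0.535]), 'd': [np.float64(0.238), np.float64(0.561)]}
n 1 row [0.0, 0.03, -0.71] [0.0048, -0.0121, -0.0031]  tot [ 0.    0.03 -0.71] [ 0.005 -0.012 -0.003]
```

View pics/s7.png

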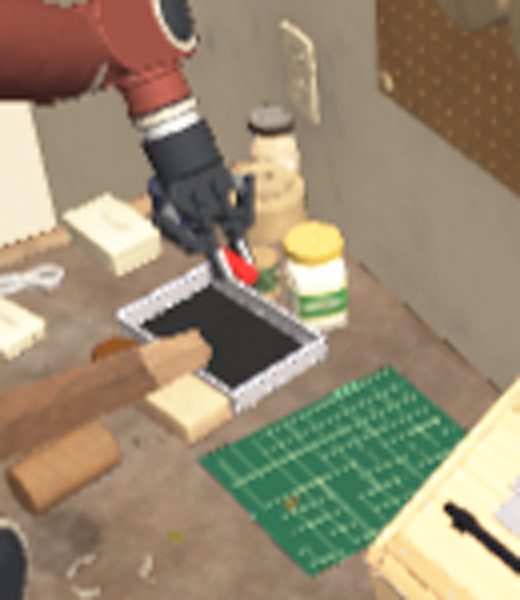

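View pics/t7.png

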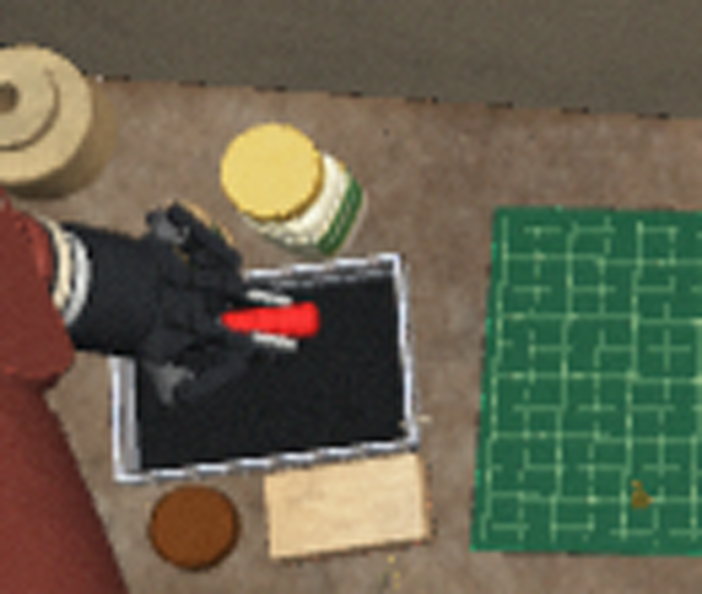

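Run:
```python
from h import *
C={}
for n,box in (("scene",(170,120,200,150)),("top",(110,165,150,195))):
    im=np.array(manip.grab_frame(n)).astype(int)
    m=(im[...,0]>140)&(im[...,1]<100)&(im[...,2]<100)&(im[...,0]-im[...,1]>90)
    k=np.zeros_like(m);k[box[1]:box[3],box[0]:box[2]]=1;m&=k
    ys,xs=np.nonzero(m); c=np.array([xs.mean(),ys.mean()])
    v=np.linalg.svd(np.stack([xs,ys],1)-c,full_matrices=0)[2][0]; v*=np.sign(v[0]); C[n]=(c,v);print(n,m.sum(),c,v)
o1,d1=ray("scene",C["scene"][0]);_,d2=ray("scene",C["scene"][0]+10*C["scene"][1])
o2,e1=ray("top",C["top"][0]);_,e2=ray("top",C["top"][0]+10*C["top"][1])
d=np.cross(np.cross(d1,d2),np.cross(e1,e2));print(d/np.linalg.norm(d),tri("scene",C["scene"][0],"top",C["top"][0]))
p,Rm,s=cur();h=p-.014*Rm[:,0];print(h,Rm)
# predicted directions for droop angles
for ang in (-10,0,10,20,30):
    # base axis: pin +y = in tool frame; lean beta=-30
    ax=ptool(0,-30,np.radians(11)); 
    base=np.array([np.sin(np.radians(11)),-np.cos(np.radians(11)),0])
    a=R.from_rotvec(np.radians(ang)*ax[:,1]).apply(base)
    out=[]
    for n in ("scene","top"):
        u=proj(n,h+.02*a)-proj(n,h-.02*a);out.append((u/np.linalg.norm(u)).round(2))
    print(ang,a.round(2),out,[proj(n,h).round(1) for n in ("scene","top")])
```

```text
scene 35 [190.34285714 135.91428571] [0.64305658 0.76581867]
top 78 [130.42307692 178.16666667] [ 0.99992522 -0.01222906]
[-0.20121923  0.83199743  0.51700203] (array([0.48324391, 0.32790948, 0.13821245]), np.float64(0.005630507868953804))
[0.47853222 0.32963095 0.14506066] [[ 0.09335284  0.98178595  0.16547383]
 [-0.49116524  0.18998071 -0.85009649]
 [-0.86604963 -0.00191607  0.49995437]]
-10 [ 0.19 -0.97  0.17] [array([0.92, 0.39]), array([ 0.99, -0.16])] [array([188.4, 134.9]), array([129.5, 178.3])]
0 [ 0.19 -0.98  0.  ] [array([0.84, 0.54]), array([ 0.99, -0.11])] [array([188.4, 134.9]), array([129.5, 178.3])]
10 [ 0.19 -0.97 -0.17] [array([0.77, 0.64]), array([ 1.  , -0.07])] [array([188.4, 134.9]), array([129.5, 178.3])]
20 [ 0.18 -0.92 -0.34] [array([0.69, 0.72]), array([ 1.  , -0.03])] [array([188.4, 134.9]), array([129.5, 178.3])]
30 [ 0.17 -0.85 -0.5 ] [array([0.62, 0.78]), array([1.  , 0.02])] [array([188.4, 134.9]), array([129.5, 178.3])]
```

Run:
```python
from h import *
p,Rm,s=cur();print(p,s["joint_vel"].round(3),s["time"])
ty=np.radians(11);T=ptool(0,-5,ty);q=np.array([.4755,.3323,.12])+.014*T[:,0];plan(p,Rm,q,T);print(arm.check(q,T))
```

```text
[0.47983916 0.32275464 0.13293596] [-0.013 -0.034 -0.007  0.003 -0.    -0.003] 10.7833
n 4 row [-0.1, 0.21, -0.67] [0.1072, 0.0203, 0.0001]  tot [-0.41  0.83 -2.69] [0.429 0.081 0.   ]
{'j1': np.float64(0.521), 'j2': np.float64(0.064), 'j23': np.float64(1.885), 'j5': np.float64(1.286), 'roll': np.float64(-0.086), 'wr': array([0.471, 0.353, 0.361]), 'el': array([-0.015,  0.074,  0.543]), 'd': [np.float64(0.208), np.float64(0.531)]}
```

Call:
{"fn": "send_rows", "kwargs": {
  "motion": [
    [[-0.1,0.2,-0.5,0.0858,0.0162,0],[-0.1,0.2,-0.5,0.0858,0.0162,0],[-0.1,0.2,-0.5,0.0858,0.0162,0],[-0.1,0.2,-0.5,0.0858,0.0162,0],[0,0,-0.5,0.0858,0.0162,0],[0,0,0,0,0,0],[0,0,0,0,0,0],[0,0,0,0,0,0]]
  ]
}}

```text
time: 11.45
tool_pos: [0.4765, 0.331, 0.1093]
tool_rot: [0.569, 0.431, 0.521, -0.469]
contact_force: [1.2, -0.4, -1.1]
gripper_width: 0.235
```

Run:
```python
from h import *
p,Rm,s=cur();print(p,s["joint_vel"].round(3),s["time"])
ty=np.radians(11);T=ptool(0,-5,ty);q=np.array([.4755,.3323,.12])+.014*T[:,0];plan(p,Rm,q,T)
save("scene","s8.png",(150,90,230,180),6)
save("top","t8.png",(80,140,180,220),7)
```

```text
[0.47652684 0.33099153 0.10931464] [ 0.017  0.017 -0.011  0.007 -0.003 -0.004] 11.45
n 1 row [-0.08, 0.01, -0.33] [-0.0005, 0.0019, 0.0015]  tot [-0.08  0.01 -0.33] [-0.001  0.002  0.001]
```

View pics/s8.png

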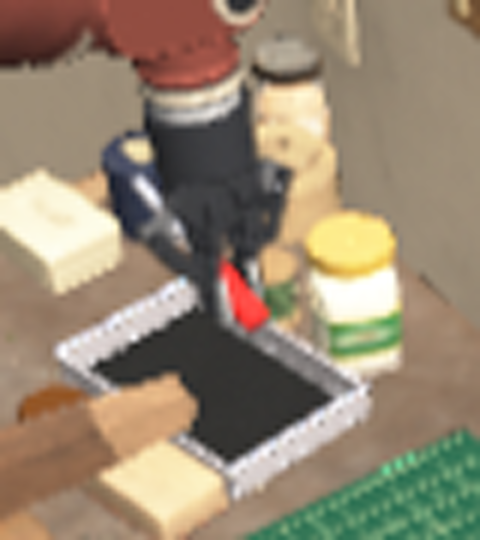

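View pics/t8.png

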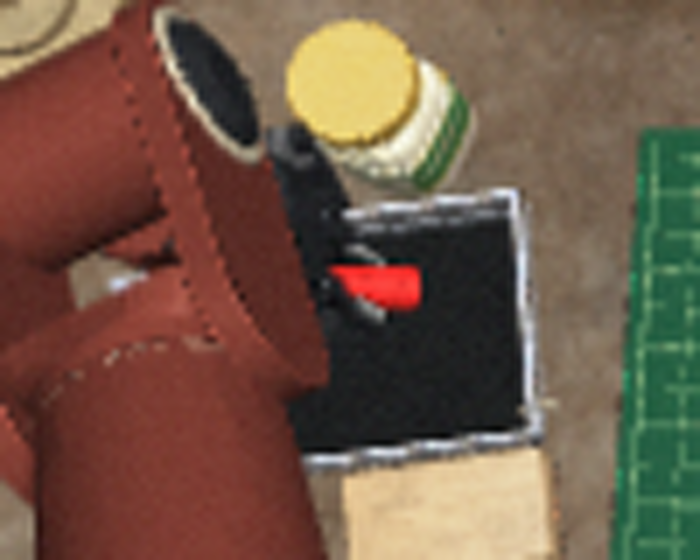

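Run:
```python
from h import *
p,Rm,s=cur();arm.add(s)
ty=np.radians(11);T=ptool(0,-42,ty);h=np.array([.4755,.3323,.13]);q=h+.014*T[:,0];plan(p,Rm,q,T);print(arm.check(q,T))
q[2]-=.11;print(arm.check(q,T))
```

```text
n 6 row [0.02, -0.14, 0.18] [-0.1058, -0.0203, -0.0001]  tot [ 0.1  -0.87  1.07] [-0.635 -0.122 -0.   ]
{'j1': np.float64(0.727), 'j2': np.float64(0.311), 'j23': np.float64(1.947), 'j5': np.float64(1.615), 'roll': np.float64(-0.614), 'wr': array([0.445, 0.491, 0.31 ]), 'el': array([0.035, 0.127, 0.526]), 'd': [np.float64(0.26), np.float64(0.581)]}
{'j1': np.float64(0.727), 'j2': np.float64(0.448), 'j23': np.float64(2.122), 'j5': np.float64(1.472), 'roll': np.float64(-0.617), 'wr': array([0.445, 0.491, 0.2  ]), 'el': array([0.07 , 0.158, 0.508]), 'd': [np.float64(0.292), np.float64(0.609)]}
```

Call:
{"fn": "send_rows", "kwargs": {
  "motion": [
    [[0.02,-0.14,0.18,-0.0907,-0.0174,0],[0.02,-0.14,0.18,-0.0907,-0.0174,0],[0.02,-0.14,0.18,-0.0907,-0.0174,0],[0.02,-0.14,0.18,-0.0907,-0.0174,0],[0.02,-0.14,0.18,-0.0907,-0.0174,0],[0,-0.14,0.18,-0.0907,-0.0174,0],[0,0,0,-0.0907,-0.0174,0],[0,0,0,0,0,0],[0,0,0,0,0,0]]
  ]
}}

```text
time: 12.3
tool_pos: [0.4765, 0.3241, 0.1178]
tool_rot: [0.705, 0.258, 0.315, -0.581]
contact_force: [-0.2, -0.1, -0.3]
gripper_width: 0.233
```

```bash
cat > red.py <<'E'
from h import *
def red(boxes,h):
    C={}
    for n,box in boxes.items():
        im=np.array(manip.grab_frame(n)).astype(int)
        m=(im[...,0]>140)&(im[...,1]<100)&(im[...,2]<100)&(im[...,0]-im[...,1]>90)
        k=np.zeros_like(m);k[box[1]:box[3],box[0]:box[2]]=1;m&=k
        ys,xs=np.nonzero(m); c=np.array([xs.mean(),ys.mean()])
        v=np.linalg.svd(np.stack([xs,ys],1)-c,full_matrices=0)[2][0]; v*=np.sign(v[0]); C[n]=c;print(n,m.sum(),c,v)
    print(tri("scene",C["scene"],"top",C["top"]),h)
    for ang in (-20,-10,0,10,20,30,45):
        y=np.radians(11)
        a=R.from_rotvec(np.radians(ang)*np.array([np.cos(y),np.sin(y),0])).apply([np.sin(y),-np.cos(y),0])
        out=[]
        for n in ("scene","top"):
            u=proj(n,h+.03*a)-proj(n,h-.03*a);out.append((u/np.linalg.norm(u)).round(2));out.append(np.linalg.norm(u).round(1))
        print(ang,out)
E
python3 - <<'E'
from red import *
p,Rm,s=cur();print(p)
red({"scene":(170,115,205,150),"top":(110,160,150,195)},p-.014*Rm[:,0])
save("scene","s9.png",(150,90,230,180),6)
save("top","t9.png",(80,140,180,220),7)
ty=np.radians(11);T=ptool(0,-42,ty);h=np.array([.4755,.3323,.13]);q=h+.014*T[:,0];plan(p,Rm,q,T)
E
```

```text
[0.47649028 0.32406166 0.117789  ]
scene 31 [189.90322581 137.61290323] [0.82075009 0.5712874 ]
top 76 [130.80263158 179.80263158] [ 0.99650978 -0.08347609]
(array([0.47966612, 0.32846678, 0.12996516]), np.float64(0.006862125922344032)) [0.47471321 0.33324961 0.12820168]
-20 [array([0.98, 0.19]), np.float64(7.8), array([ 0.98, -0.22]), np.float64(14.0)]
-10 [array([0.92, 0.4 ]), np.float64(9.0), array([ 0.99, -0.16]), np.float64(15.6)]
0 [array([0.84, 0.54]), np.float64(10.3), array([ 0.99, -0.11]), np.float64(16.7)]
10 [array([0.76, 0.64]), np.float64(11.5), array([ 1.  , -0.07]), np.float64(17.3)]
20 [array([0.69, 0.72]), np.float64(12.5), array([ 1.  , -0.03]), np.float64(17.5)]
30 [array([0.62, 0.78]), np.float64(13.2), array([1.  , 0.02]), np.float64(17.1)]
45 [array([0.52, 0.85]), np.float64(13.7), array([1.  , 0.09]), np.float64(15.7)]
n 1 row [0.08, -0.1, 0.18] [-0.0005, -0.0024, -0.0016]  tot [ 0.08 -0.1   0.18] [-0.    -0.002 -0.002]
```

View pics/s9.png

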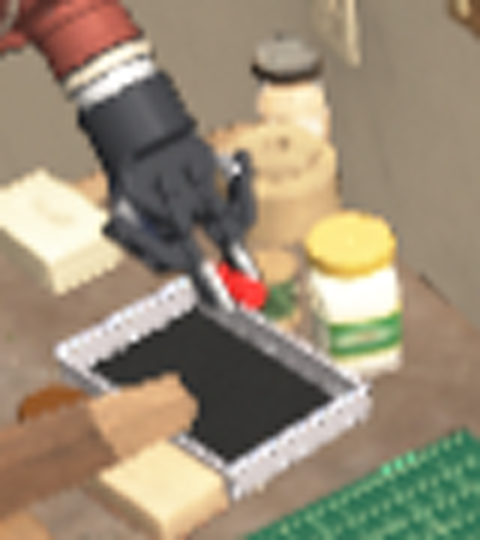

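View pics/t9.png

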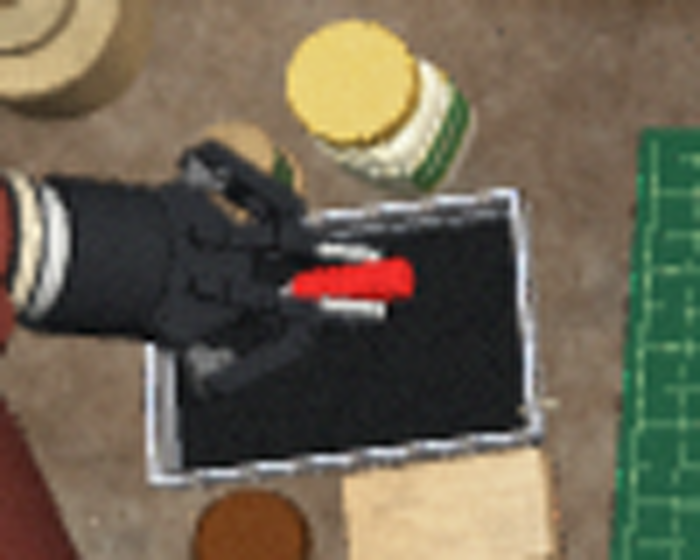

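Call:
{"fn": "send_rows", "kwargs": {
  "motion": [
    [[0.02,0,-2.0,0,0,0],[0.02,0,-2.0,0,0,0],[0,0,-2.0,0,0,0],[0,0,-1.5,0,0,0],[0,0,-1.0,0,0,0],[0,0,0,0,0,0],[0,0,0,0,0,0],[0,0,0,0,0,0]]
  ]
}}

```text
time: 13.17
tool_pos: [0.4784, 0.3234, 0.0354]
tool_rot: [0.705, 0.26, 0.314, -0.581]
contact_force: [0.2, 0.4, -0.9]
gripper_width: 0.238
```

Run:
```python
from red import *
p,Rm,s=cur();print(p,p-.014*Rm[:,0],s["contact_force"])
save("scene","s10.png",(150,90,230,180),6)
save("top","t10.png",(80,140,180,220),7)
```

```text
[0.47844312 0.32335647 0.03535077] [0.47665252 0.33253595 0.04576859] [ 0.24961417  0.41527372 -0.85104609]
```

View pics/s10.png

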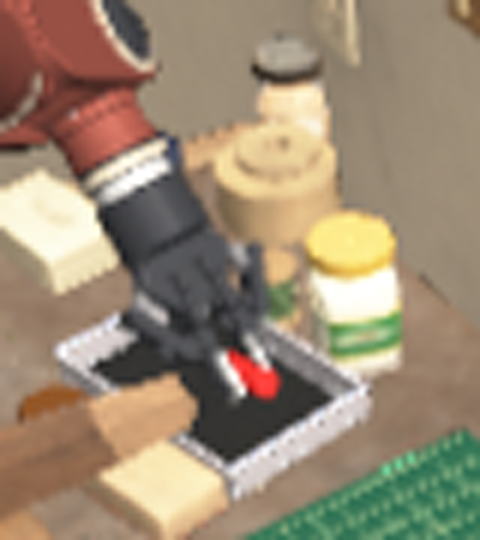

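View pics/t10.png

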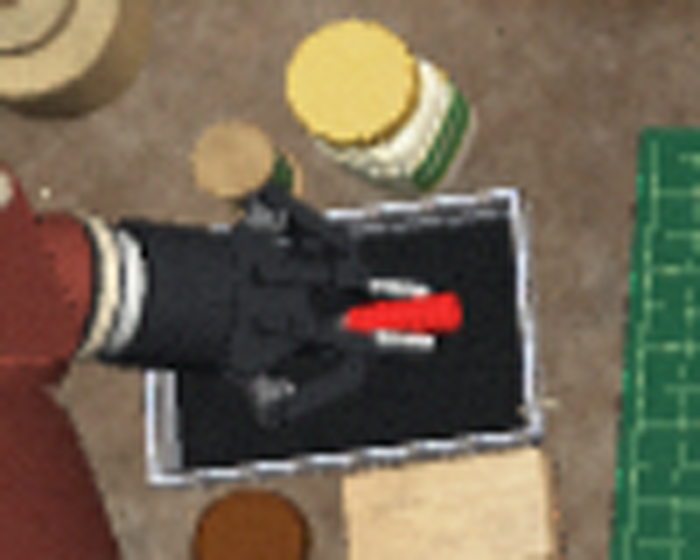

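Call:
{"fn": "send_rows", "kwargs": {
  "motion": [
    [[0,0,-1.0,0,0,0],[0,0,-0.7,0,0,0],[0,0,-0.4,0,0,0],[0,0,0,0,0,0],[0,0,0,0,0,0],[0,0,0,0,0,0]]
  ]
}}

```text
time: 13.77
tool_pos: [0.4778, 0.3229, 0.0134]
tool_rot: [0.705, 0.259, 0.314, -0.581]
contact_force: [0.2, -1.5, 2.1]
gripper_width: 0.236
```

Call:
{"fn": "send_rows", "kwargs": {
  "motion": [
    [[0,0,0,0,0,0],[0,0,0,0,0,0],[0,0,0,0,0,0],[0,0,0,0,0,0]]
  ],
  "fingers": 0.5
}}

```text
time: 14.1
tool_pos: [0.4774, 0.3228, 0.0128]
tool_rot: [0.704, 0.259, 0.314, -0.581]
contact_force: [-0.7, 0.6, -0.0]
gripper_width: 0.502
```

Call:
{"fn": "send_rows", "kwargs": {
  "motion": [
    [[-0.1,0.7,0.8,0,0,0],[-0.1,0.7,0.8,0,0,0],[-0.2,1.0,1.2,0,0,0],[-0.2,1.0,1.2,0,0,0],[0,0,2.0,0,0,0],[0,0,2.5,0,0,0],[0,0,2.5,0,0,0]]
  ]
}}

```text
time: 14.68
tool_pos: [0.4714, 0.3582, 0.1253]
tool_rot: [0.705, 0.259, 0.314, -0.581]
contact_force: [0.0, -0.2, 1.3]
gripper_width: 0.498
```

Run:
```python
from red import *
p,Rm,s=cur();print(p,s["contact_force"],s["gripper_width"])
save("scene","s11.png",(150,90,230,180),6)
save("top","t11.png",(80,140,180,220),7)
```

```text
[0.47139972 0.3582479  0.12528969] [ 0.01500454 -0.1848136   1.3108421 ] 0.49797352993402394
```

View pics/s11.png

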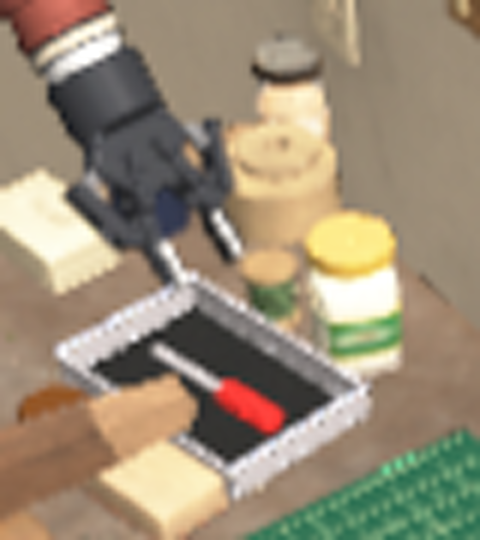

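View pics/t11.png

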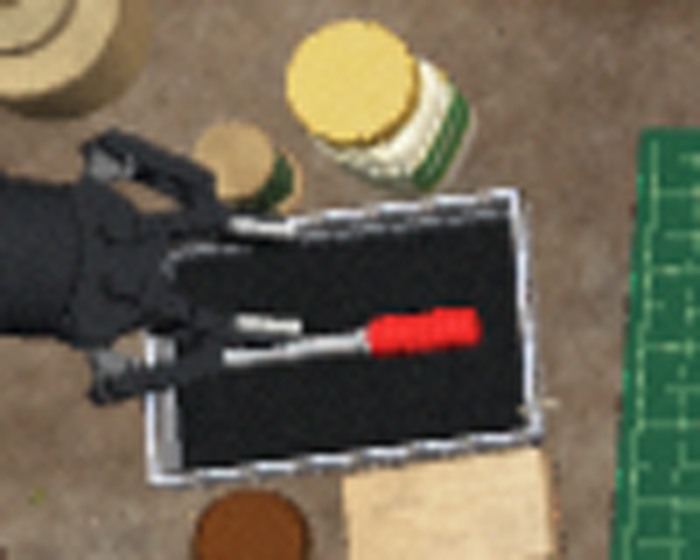

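```bash
cat >> h.py <<'E'
C0=-.2111
def slope(sx,c,n,lm=(.4750,.1099)):
    "lid coords (up slope, across rel. centre, normal above plate mid) -> world"
    a=lm[0]+sx*.8660-n*.5; z=lm[1]+sx*.5+n*.8660
    return B(a,C0+c,z)
def htool(tilt,sgn=1,yaw=None,lean=0):
    yaw=psi if yaw is None else yaw
    t=np.radians(tilt);y=R.from_euler("z",yaw)
    x=y.apply([np.sin(t),0,-np.cos(t)]);yy=sgn*y.apply([0,1,0])
    return np.stack([x,yy,np.cross(x,yy)],1)
def hpt(th,r=.104):
    return slope(.126-r*np.cos(th),0,.027+r*np.sin(th))
E
python3 - <<'E'
from h import *
p,Rm,s=cur();arm.add(s);print(s["joint_pos"].round(3),arm.fit()[0].round(3))
for sg in (1,-1):
    T=htool(15,sg);rv=R.from_matrix(T@Rm.T).as_rotvec();print(sg,rv)
for t in (10,20,30):
    T=htool(t)
    for th in (0,.6,1.2,1.8,2.2):
        q=hpt(th)+.012*T[:,0];k=arm.check(q,T);print(t,th,q.round(3),k)
E
```

```text
[ 0.786  0.363  1.555 -0.591  1.661  0.677] [0.18  0.367 0.589 0.26  0.071]
1 [0.29716982 0.41357092 1.44453411]
-1 [ 0.88876591 -0.65380388 -1.51448187]
10 0 [ 0.5   -0.166  0.132] {'j1': np.float64(-0.504), 'j2': np.float64(-0.246), 'j23': np.float64(1.825), 'j5': np.float64(1.174), 'roll': np.float64(0.106), 'wr': array([ 0.455, -0.17 ,  0.388]), 'el': array([-0.044,  0.106,  0.536]), 'd': [np.float64(0.132), np.float64(0.408)]}
10 0.6 [ 0.486 -0.167  0.192] {'j1': np.float64(-0.52), 'j2': np.float64(-0.319), 'j23': np.float64(1.708), 'j5': np.float64(1.292), 'roll': np.float64(0.104), 'wr': array([ 0.442, -0.171,  0.448]), 'el': array([-0.064,  0.119,  0.529]), 'd': [np.float64(0.123), np.float64(0.416)]}
10 1.2 [ 0.509 -0.165  0.25 ] {'j1': np.float64(-0.494), 'j2': np.float64(-0.274), 'j23': np.float64(1.619), 'j5': np.float64(1.378), 'roll': np.float64(0.098), 'wr': array([ 0.464, -0.169,  0.505]), 'el': array([-0.054,  0.11 ,  0.534]), 'd': [np.float64(0.135), np.float64(0.443)]}
10 1.8 [ 0.56  -0.16   0.284] {'j1': np.float64(-0.441), 'j2': np.float64(-0.145), 'j23': np.floa
[... 2591 characters left out ...]
t64(0.361), 'wr': array([ 0.384, -0.176,  0.476]), 'el': array([-0.102,  0.156,  0.505]), 'd': [np.float64(0.101), np.float64(0.394)]}
30 1.8 [ 0.564 -0.16   0.285] {'j1': np.float64(-0.53), 'j2': np.float64(-0.354), 'j23': np.float64(1.595), 'j5': np.float64(1.129), 'roll': np.float64(0.328), 'wr': array([ 0.434, -0.172,  0.51 ]), 'el': array([-0.074,  0.126,  0.525]), 'd': [np.float64(0.125), np.float64(0.432)]}
30 2.2 [ 0.605 -0.156  0.289] {'j1': np.float64(-0.481), 'j2': np.float64(-0.246), 'j23': np.float64(1.608), 'j5': np.float64(1.102), 'roll': np.float64(0.309), 'wr': array([ 0.475, -0.168,  0.514]), 'el': array([-0.046,  0.105,  0.536]), 'd': [np.float64(0.14), np.float64(0.451)]}
```

Run:
```python
from h import *
p,Rm,s=cur()
T=htool(20,-1);q=hpt(0)+.012*T[:,0];pre=q-.09*T[:,0];mid=np.array([.46,.1,.30])
rv=R.from_matrix(T@Rm.T).as_rotvec();print(rv/18,pre,q)
Rh=R.from_rotvec(rv*.5).as_matrix()@Rm
plan(p,Rm,mid,Rh);plan(mid,Rh,pre,T)
for t in np.linspace(0,1,9):
    pp=p+(mid-p)*2*t if t<=.5 else mid+(pre-mid)*(2*t-1)
    k=arm.check(pp,R.from_rotvec(rv*t).as_matrix()@Rm);print(k["j1"],k["j2"],k["j5"],k["roll"],k["wr"],k["d"])
```

```text
[ 0.05360839 -0.03950604 -0.08254746] [ 0.47143341 -0.16827284  0.21757802] [ 0.50208362 -0.1654295   0.13300569]
n 9 row [-0.16, -2.89, 1.89] [0.0536, -0.0395, -0.0825]  tot [ -1.4  -26.04  16.98] [ 0.482 -0.356 -0.743]
n 9 row [0.13, -2.98, -0.92] [0.0536, -0.0395, -0.0825]  tot [  1.14 -26.83  -8.24] [ 0.482 -0.356 -0.743]
0.775 0.363 1.656 -0.595 [0.439 0.529 0.324] [np.float64(0.274), np.float64(0.595)]
0.67 0.165 1.63 -0.534 [0.447 0.445 0.384] [np.float64(0.228), np.float64(0.551)]
0.547 -0.024 1.61 -0.469 [0.45  0.357 0.441] [np.float64(0.191), np.float64(0.513)]
0.401 -0.194 1.598 -0.397 [0.447 0.267 0.496] [np.float64(0.165), np.float64(0.486)]
0.231 -0.336 1.592 -0.309 [0.439 0.176 0.548] [np.float64(0.155), np.float64(0.475)]
0.029 -0.436 1.486 -0.201 [0.431 0.084 0.532] [np.float64(0.163), np.float64(0.486)]
-0.187 -0.5 1.39 -0.071 [ 0.419 -0.007  0.513] [np.float64(0.189), np.float64(0.513)]
-0.402 -0.518 1.305 0.077 [ 0.402 -0.094  0.489] [np.float64(0.154), np.float64(0.462)]
-0.602 -0.487 1.233 0.234 [ 0.383 -0.176  0.462] [np.float64(0.101), np.float64(0.388)]
```

Call:
{"fn": "send_rows", "kwargs": {
  "motion": [
    [[-0.2,-1.5,3.0,0.0536,-0.0395,-0.0825],[-0.2,-2.9,2.4,0.0536,-0.0395,-0.0825],[-0.16,-3.0,2.0,0.0536,-0.0395,-0.0825],[-0.16,-3.1,1.7,0.0536,-0.0395,-0.0825],[-0.16,-3.1,1.7,0.0536,-0.0395,-0.0825],[-0.16,-3.1,1.7,0.0536,-0.0395,-0.0825],[-0.16,-3.1,1.5,0.0536,-0.0395,-0.0825],[-0.16,-3.1,1.5,0.0536,-0.0395,-0.0825],[-0.1,-3.1,1.5,0.0536,-0.0395,-0.0825]]
  ],
  "fingers": 0.3
}}

```text
time: 15.53
tool_pos: [0.4567, 0.0963, 0.295]
tool_rot: [-0.41, -0.607, -0.2, 0.65]
contact_force: [0.3, -1.2, 1.0]
gripper_width: 0.704
```

Call:
{"fn": "send_rows", "kwargs": {
  "motion": [
    [[0.13,-3.0,-0.5,0.0536,-0.0395,-0.0825],[0.13,-3.0,-0.5,0.0536,-0.0395,-0.0825],[0.13,-3.0,-0.8,0.0536,-0.0395,-0.0825],[0.13,-3.0,-1.0,0.0536,-0.0395,-0.0825],[0.13,-3.0,-1.0,0.0536,-0.0395,-0.0825],[0.13,-3.0,-1.0,0.0536,-0.0395,-0.0825],[0.13,-3.0,-1.0,0.0536,-0.0395,-0.0825],[0.13,-3.0,-1.0,0.0536,-0.0395,-0.0825],[0.1,-2.8,-1.0,0.0536,-0.0395,-0.0825],[0,0,0,0,0,0],[0,0,0,0,0,0]]
  ]
}}

```text
time: 16.45
tool_pos: [0.4677, -0.1722, 0.2146]
tool_rot: [0.026, 0.816, 0.042, -0.576]
contact_force: [-0.3, 0.3, -0.1]
gripper_width: 0.699
```

Run:
```python
from h import *
p,Rm,s=cur();arm.add(s);print(p,s["joint_pos"].round(3),s["time"],s["gripper_width"])
T=htool(20,-1);q=hpt(0)+.012*T[:,0];pre=q-.09*T[:,0];plan(p,Rm,pre,T);plan(p,Rm,q,T)
save("scene","s12.png",(190,110,340,260),4)
save("top","t12.png",(215,130,345,230),6)
```

```text
[ 0.46766493 -0.17222477  0.21460933] [-0.634 -0.464  2.11   0.244  1.25   0.791] 16.45 0.6989785265411795
n 1 row [0.38, 0.4, 0.3] [-0.0058, -0.0076, -0.0063]  tot [0.38 0.4  0.3 ] [-0.006 -0.008 -0.006]
n 3 row [1.15, 0.23, -2.72] [-0.0019, -0.0025, -0.0021]  tot [ 3.44  0.68 -8.16] [-0.006 -0.008 -0.006]
```

View pics/s12.png

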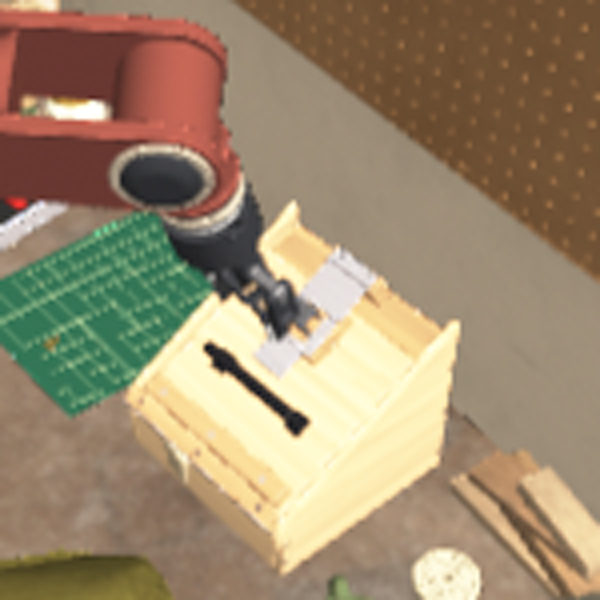

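View pics/t12.png

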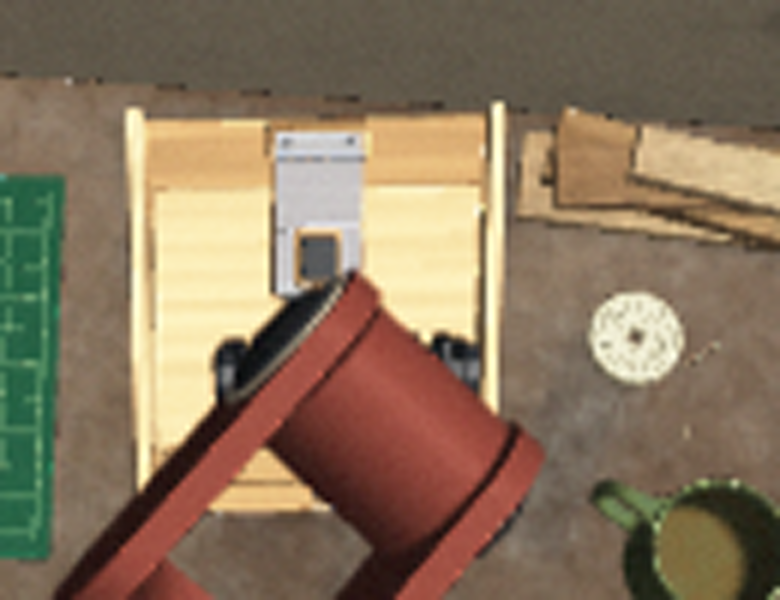

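Call:
{"fn": "send_rows", "kwargs": {
  "motion": [
    [[0.38,0.4,0.2,-0.006,-0.008,-0.006],[0.7,0.07,-1.9,0,0,0],[0.7,0.07,-1.9,0,0,0],[0.7,0.07,-1.9,0,0,0],[0.5,0.05,-1.4,0,0,0],[0,0,0,0,0,0],[0,0,0,0,0,0]]
  ]
}}

```text
time: 17.13
tool_pos: [0.4987, -0.1626, 0.1461]
tool_rot: [0.029, 0.819, 0.04, -0.572]
contact_force: [0.6, 0.2, 0.6]
gripper_width: 0.699
```

Run:
```python
from h import *
p,Rm,s=cur();arm.add(s);print(p,s["contact_force"])
T=htool(20,-1);q=hpt(0)+.012*T[:,0];plan(p,Rm,q,T)
save("scene","s13.png",(215,140,315,240),6)
```

```text
[ 0.49867931 -0.16261635  0.14611971] [0.56657997 0.17589862 0.56644765]
n 1 row [0.34, -0.28, -1.31] [0.0009, 0.0014, -0.0063]  tot [ 0.34 -0.28 -1.31] [ 0.001  0.001 -0.006]
```

View pics/s13.png

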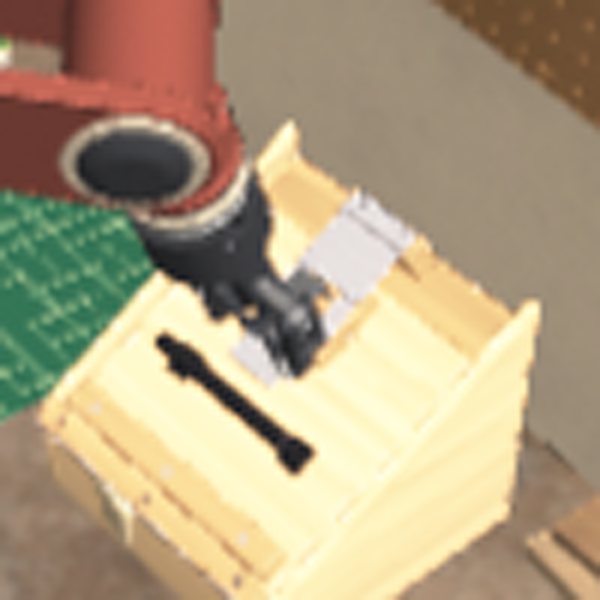

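Call:
{"fn": "send_rows", "kwargs": {
  "motion": [
    [[0.05,-0.14,-0.65,0,0,-0.003],[0.05,-0.14,-0.65,0,0,-0.003],[0,0,0,0,0,0],[0,0,0,0,0,0]]
  ]
}}

```text
time: 17.52
tool_pos: [0.499, -0.1673, 0.1328]
tool_rot: [0.026, 0.819, 0.036, -0.572]
contact_force: [-0.2, -0.0, 0.2]
gripper_width: 0.696
```

Call:
{"fn": "send_rows", "kwargs": {
  "motion": [
    [[0,0,0,0,0,0],[0,0,0,0,0,0],[0,0,0,0,0,0],[0,0,0,0,0,0]]
  ],
  "fingers": 1
}}

```text
time: 17.85
tool_pos: [0.499, -0.166, 0.1339]
tool_rot: [0.025, 0.819, 0.038, -0.573]
contact_force: [-5.3, 6.6, 7.1]
gripper_width: 0.422
```

Run:
```python
from h import *
p,Rm,s=cur();arm.add(s);print(p,s["contact_force"],s["gripper_width"]*85)
T=htool(20,-1);q=hpt(0)+.012*T[:,0];plan(p,Rm,q,T)
save("scene","s14.png",(215,140,315,240),6)
```

```text
[ 0.49897413 -0.16598406  0.13388826] [-5.27065158  6.5646266   7.14197516] 35.88886966960621
n 1 row [0.31, 0.06, -0.09] [-0.0025, 0.0008, 0.0022]  tot [ 0.31  0.06 -0.09] [-0.002  0.001  0.002]
```

View pics/s14.png

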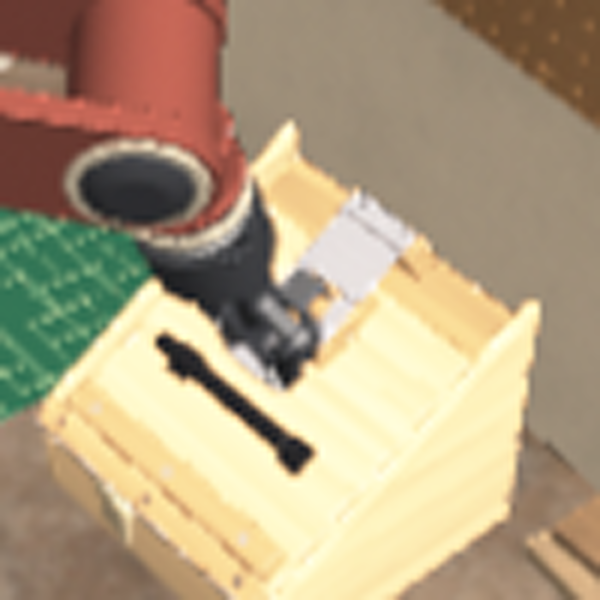

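Run:
```python
from h import *
P=[hpt(t,.107) for t in np.arange(0,2.26,.15)]
for i in range(1,len(P)): print(round(.15*i,2),((P[i]-P[i-1])*100).round(2).tolist())
```

```text
0.15 [-0.69, -0.06, 1.44]
0.3 [-0.47, -0.04, 1.53]
0.45 [-0.24, -0.02, 1.59]
0.6 [0.0, 0.0, 1.6]
0.75 [0.24, 0.02, 1.59]
0.9 [0.47, 0.04, 1.53]
1.05 [0.7, 0.06, 1.44]
1.2 [0.9, 0.08, 1.32]
1.35 [1.09, 0.1, 1.17]
1.5 [1.25, 0.12, 0.99]
1.65 [1.39, 0.13, 0.8]
1.8 [1.49, 0.14, 0.58]
1.95 [1.56, 0.14, 0.35]
2.1 [1.59, 0.15, 0.11]
2.25 [1.59, 0.15, -0.13]
```

Call:
{"fn": "send_rows", "kwargs": {
  "motion": [
    [[-0.69,-0.06,1.44,0,0,0],[-0.47,-0.04,1.53,0,0,0],[-0.24,-0.02,1.59,0,0,0],[0,0,1.6,0,0,0],[0,0,0,0,0,0]]
  ]
}}

```text
time: 18.32
tool_pos: [0.4868, -0.167, 0.1979]
tool_rot: [0.026, 0.82, 0.038, -0.57]
contact_force: [6.9, 6.8, -2.3]
gripper_width: 0.421
```

Run:
```python
from h import *
p,Rm,s=cur();print(p,s["contact_force"],s["gripper_width"]*85)
save("scene","s15.png",(215,120,315,220),6)
```

```text
[ 0.48675311 -0.1670283   0.19790872] [ 6.93260742  6.78129829 -2.27867604] 35.74849473799654
```

View pics/s15.png

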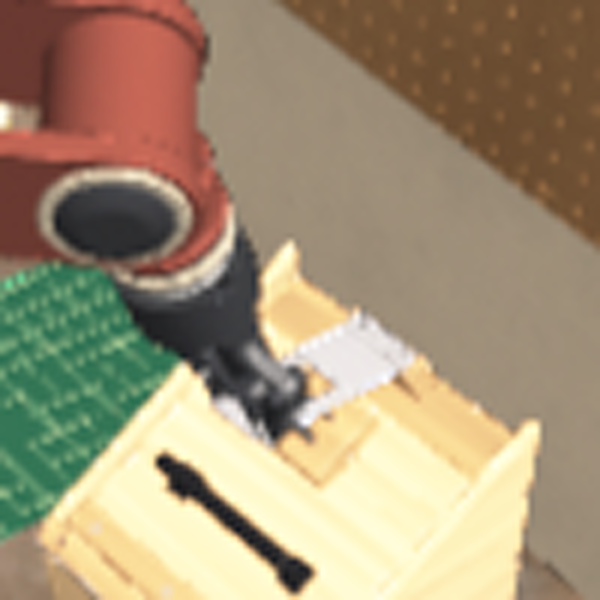

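Call:
{"fn": "send_rows", "kwargs": {
  "motion": [
    [[0.3,0.1,1.55,0,0,0],[0.5,0.06,1.5,0,0,0],[0.7,0.06,1.44,0,0,0],[0.9,0.08,1.32,0,0,0],[1.09,0.1,1.17,0,0,0],[1.25,0.12,0.99,0,0,0],[0,0,0,0,0,0]]
  ]
}}

```text
time: 18.95
tool_pos: [0.5338, -0.1625, 0.2742]
tool_rot: [0.027, 0.819, 0.038, -0.572]
contact_force: [1.3, 0.8, -4.2]
gripper_width: 0.395
```

Run:
```python
from h import *
p,Rm,s=cur();print(p,s["contact_force"],s["gripper_width"]*85)
save("scene","s16.png",(215,110,315,210),6)
```

```text
[ 0.53377858 -0.16245903  0.27423147] [ 1.25890029  0.83745922 -4.16295258] 33.54071920981335
```

View pics/s16.png

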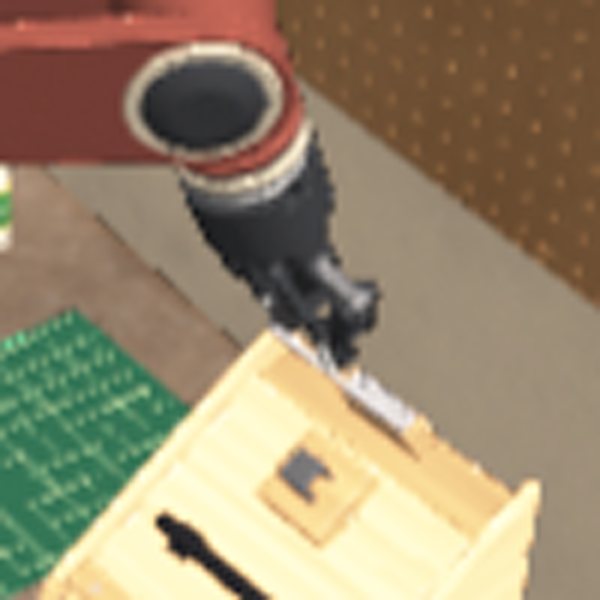

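Call:
{"fn": "send_rows", "kwargs": {
  "motion": [
    [[1.39,0.13,0.6,0,0,0],[1.49,0.14,0.4,0,0,0],[1.56,0.14,0.25,0,0,0],[1.59,0.15,0.05,0,0,0],[0,0,0,0,0,0]]
  ]
}}

```text
time: 19.42
tool_pos: [0.5945, -0.1578, 0.2882]
tool_rot: [0.026, 0.819, 0.036, -0.572]
contact_force: [-0.2, -0.6, -0.1]
gripper_width: -0.0
```

Run:
```python
from h import *
p,Rm,s=cur();print(p,s["contact_force"],s["gripper_width"]*85)
save("scene","s17.png",(215,110,315,210),6)
save("top","t17.png",(215,110,345,210),6)
```

```text
[ 0.59447501 -0.1578057   0.28817262] [-0.16289067 -0.61454591 -0.11011526] -0.012566542556690898
```

View pics/s17.png

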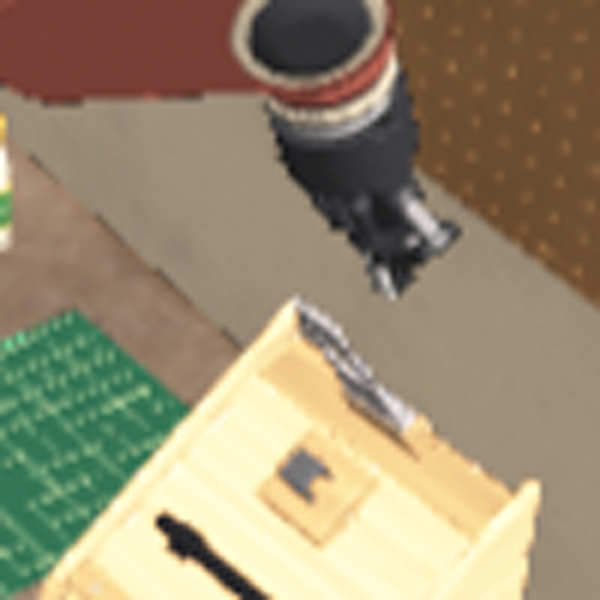

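View pics/t17.png

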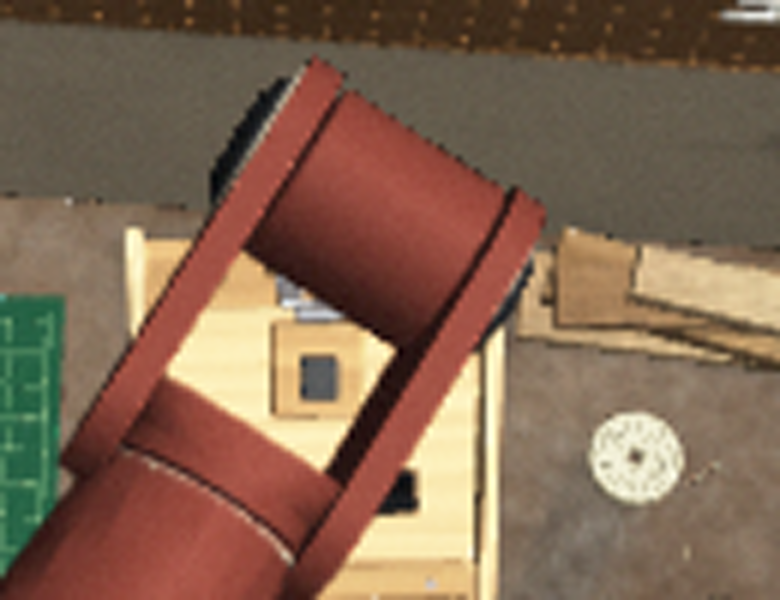

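Call:
{"fn": "send_rows", "kwargs": {
  "motion": [
    [[0.2,0,2.0,0,0,0],[0,0,2.5,0,0,0],[-1.0,0,2.0,0,0,0],[-3.0,-0.2,0.5,0,0,0],[-3.5,-0.3,0,0,0,0],[-3.5,-0.3,0,0,0,0],[-3.0,-0.3,-1.0,0,0,0],[0,0,-3.0,0,0,0],[0,0,-3.0,0,0,0],[0,0,-3.0,0,0,0],[0,0,0,0,0,0]]
  ]
}}

```text
time: 20.43
tool_pos: [0.4511, -0.1669, 0.2494]
tool_rot: [0.023, 0.816, 0.038, -0.576]
contact_force: [-0.2, -0.2, -1.6]
gripper_width: 0.001
```

Run:
```python
from h import *
p,Rm,s=cur();print(p,s["contact_force"],arm.check(p,Rm)["d"])
print("target",B(.568,C0,.255))
save("scene","s18.png",(215,110,315,210),6)
save("top","t18.png",(215,110,345,210),6)
```

```text
[ 0.45110804 -0.1669484   0.24935886] [-0.2354248  -0.15581682 -1.58900713] [np.float64(0.096), np.float64(0.393)]
target [ 0.58507106 -0.15773099  0.255     ]
```

View pics/s18.png

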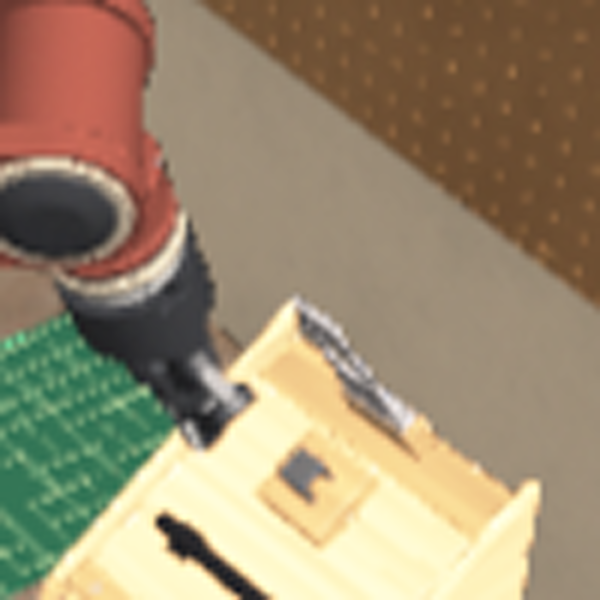

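Call:
{"fn": "send_rows", "kwargs": {
  "motion": [
    [[2.0,0.1,0.2,0,0,0],[2.0,0.15,0.2,0,0,0],[1.8,0.15,0.1,0,0,0],[1.5,0.1,0,0,0,0],[1.5,0.1,0,0,0,0],[1.3,0.1,0,0,0,0],[0,0,0,0,0,0]]
  ]
}}

```text
time: 21.12
tool_pos: [0.5585, -0.1621, 0.266]
tool_rot: [0.027, 0.82, 0.036, -0.57]
contact_force: [-1.1, -0.1, -0.3]
gripper_width: 0.001
```

Call:
{"fn": "send_rows", "kwargs": {
  "motion": [
    [[1.1,0.1,0,0,0,0],[1.1,0.1,0,0,0,0],[1.0,0.1,0,0,0,0],[0,0,0,0,0,0],[0,0,0,0,0,0]]
  ]
}}

```text
time: 21.53
tool_pos: [0.5883, -0.1588, 0.2635]
tool_rot: [0.027, 0.819, 0.036, -0.572]
contact_force: [-0.1, -1.0, 0.6]
gripper_width: -0.003
```

Run:
```python
from h import *
p,Rm,s=cur();print(p,s["contact_force"],arm.check(p,Rm)["d"])
save("scene","s19.png",(215,110,315,210),6)
```

```text
[ 0.58826585 -0.1588454   0.26354907] [-0.13726461 -1.04910979  0.59093187] [np.float64(0.148), np.float64(0.459)]
```

View pics/s19.png

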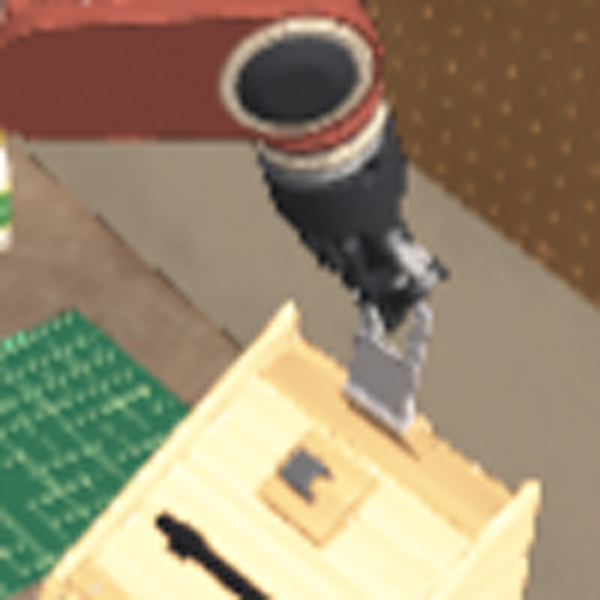

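Call:
{"fn": "send_rows", "kwargs": {
  "motion": [
    [[-1.5,-0.1,0,0,0,0],[-2.0,-0.1,0,0,0,0],[-2.5,-0.2,0,0,0,0],[-2.5,-0.2,0.5,0,0,0],[-2.0,-0.2,0.5,0,0,0],[0,0,0,0,0,0]]
  ]
}}

```text
time: 22.08
tool_pos: [0.4809, -0.1673, 0.274]
tool_rot: [0.027, 0.819, 0.035, -0.571]
contact_force: [0.9, 0.1, 1.6]
gripper_width: 0.002
```

Run:
```python
from h import *
p,Rm,s=cur();arm.add(s);print(p,s["contact_force"],arm.check(p,Rm)["d"],s["joint_pos"].round(3))
save("scene","s20.png",(215,110,315,210),6)
save("top","t20.png",(215,110,345,210),6)
for q in ("hasp_tip","hasp_hinge","lid_handle","lid_mid"):
  for n in ("scene","top"):
    for r in manip.landmark_of(q,n)[:2]: print(q,n,round(r["confidence"],2),w(n,r["centre"]).round(3))
for t in (1.9,2.1,2.2,2.3,2.4): print(t,hpt(t,.106).round(3),proj("scene",hpt(t,.119)).round(1),[(proj("scene",hpt(t,.119))-np.array([215,110]))*6])
```

```text
[ 0.48091942 -0.16734744  0.27402283] [0.89434852 0.08378443 1.59240127] [np.float64(0.113), np.float64(0.418)] [-0.603 -0.478  2.024  0.226  1.324  0.854]
hasp_tip scene 0.63 [ 0.597 -0.157  0.299]
hasp_tip scene 0.4 [0.469 0.371 0.011]
hasp_tip top 0.7 [ 0.602 -0.159  0.296]
hasp_tip top 0.54 [ 0.536 -0.387  0.004]
hasp_hinge scene 0.69 [ 0.589 -0.151  0.199]
hasp_hinge scene 0.33 [0.467 0.373 0.014]
hasp_hinge top 0.79 [ 0.587 -0.153  0.193]
hasp_hinge top 0.41 [0.477 0.332 0.014]
lid_handle scene 0.89 [ 0.463 -0.169  0.13 ]
lid_handle top 0.84 [ 0.462 -0.169  0.131]
lid_handle top 0.32 [0.369 0.301 0.016]
lid_mid scene 0.89 [ 0.496 -0.166  0.113]
lid_mid top 0.64 [ 0.497 -0.162  0.108]
1.9 [ 0.567 -0.159  0.3  ] [274.4 155.5] [array([356.61942053, 272.72323198])]
2.1 [ 0.588 -0.157  0.302] [279.4 152.2] [array([386.37803357, 253.00780911])]
2.2 [ 0.599 -0.156  0.302] [281.8 150.9] [array([400.93158378, 245.64511105])]
2.3 [ 0.609 -0.155  0.3  ] [284.2 150. ] [array([415.04209515, 240.0378657 ])]
2.4 [ 0.619 -0.155  0.297] [286.4 149.4] [array([428.55290893, 236.22333519])]
```

View pics/s20.png

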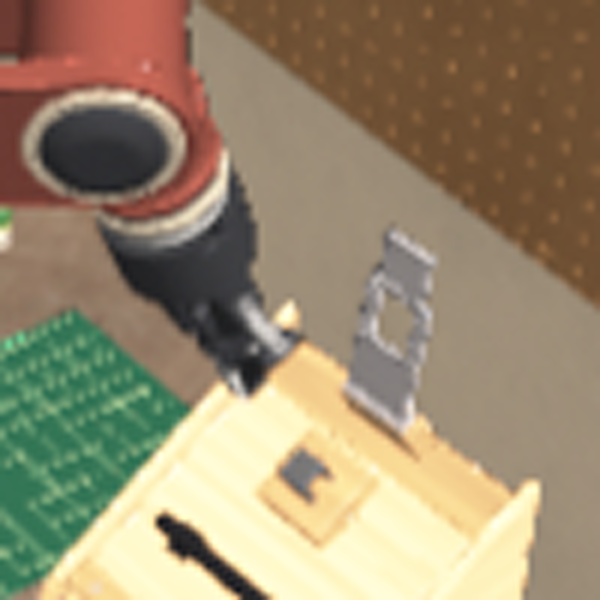

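View pics/t20.png

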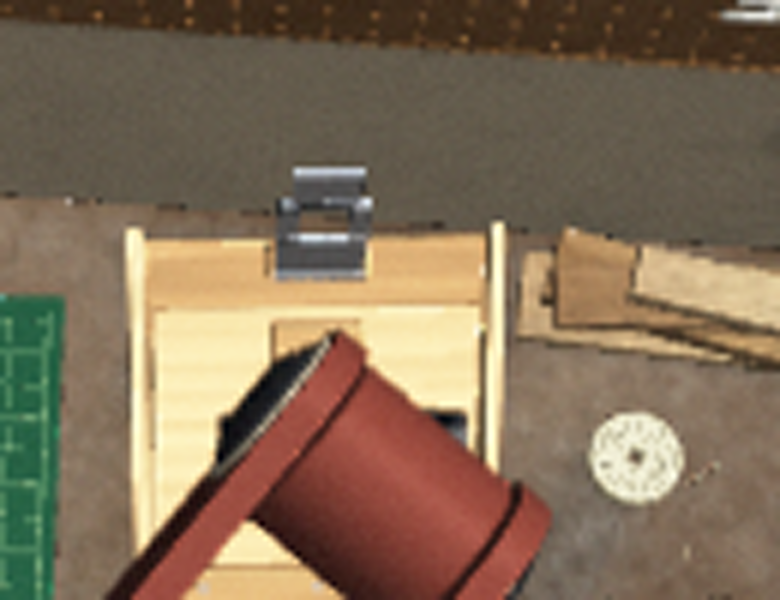

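Run:
```python
from h import *
print(arm.fit()[0].round(3))
p,Rm,s=cur();h=slope(-.016,0,.035);print("bar",h)
n=B(-.5,0,.866)
for b in (0,-10,-15,-20):
    T=ptool(30,b,psi)
    for hh in (h, h-.07*T[:,0], h+.12*n+.013*B(.866,0,.5)):
        k=arm.check(hh+.017*T[:,0],T);print(b,k["j1"],k["j2"],k["j5"],k["roll"],k["wr"],k["d"])
T=ptool(30,-15,psi);pre=h+.017*T[:,0]-.09*T[:,0];plan(p,Rm,pre,T)
# place
my=np.radians(3.2)
T2=ptool(0,-15,my);q=np.array([.4835-.016,.1065,.043])+.017*T2[:,0];print(arm.check(q,T2))
```

```text
[0.176 0.376 0.587 0.267 0.074]
bar [ 0.46124672 -0.16921783  0.13221   ]
0 -0.686 -0.534 0.966 0.441 [ 0.337 -0.181  0.348] [np.float64(0.128), np.float64(0.333)]
0 -0.757 -0.684 1.142 0.425 [ 0.302 -0.184  0.409] [np.float64(0.088), np.float64(0.322)]
0 -0.787 -0.733 1.251 0.418 [ 0.288 -0.185  0.459] [np.float64(0.057), np.float64(0.332)]
-10 -0.594 -0.609 0.823 0.245 [ 0.335 -0.137  0.345] [np.float64(0.152), np.float64(0.368)]
-10 -0.633 -0.793 1.007 0.235 [ 0.299 -0.128  0.405] [np.float64(0.119), np.float64(0.368)]
-10 -0.693 -0.821 1.117 0.253 [ 0.286 -0.142  0.455] [np.float64(0.083), np.float64(0.366)]
-15 -0.542 -0.635 0.76 0.113 [ 0.335 -0.116  0.341] [np.float64(0.165), np.float64(0.386)]
-15 -0.56 -0.832 0.948 0.108 [ 0.3   -0.101  0.4  ] [np.float64(0.139), np.float64(0.391)]
-15 -0.637 -0.855 1.056 0.149 [ 0.287 -0.121  0.451] [np.float64(0.098), np.float64(0.383)]
-20 -0.487 -0.65 0.709 -0.044 [ 0.337 -0.095  0.335] [np.float64(0.177), np.float64(0.405)]
-20 -0.481 -0.856 0.899 -0.042 [ 0.302 -0.074  0.392] [np.float64(0.161), np.float64(0.415)]
-20 -0.577 -0.881 1.002 0.028 [ 0.288 -0.1    0.446] [np.float64(0.116), np.float64(0.4)]
n 14 row [-0.42, 0.09, -0.56] [-0.0605, -0.0005, 0.0948]  tot [-5.88  1.29 -7.87] [-0.847 -0.007  1.327]
{'j1': np.float64(0.204), 'j2': np.float64(-0.089), 'j23': np.float64(2.044), 'j5': np.float64(1.153), 'roll': np.float64(-0.284), 'wr': array([0.464, 0.171, 0.284]), 'el': array([-0.048,  0.065,  0.551]), 'd': [np.float64(0.2), np.float64(0.522)]}
```

Run:
```python
from h import *
h=slope(-.016,0,.035)
n=B(-.5,0,.866);u=B(.866,0,.5)
for b in (-5,-10,-15,-20):
    T=ptool(30,b,psi)
    for nm,hh in (("g",h),("pre5",h-.05*T[:,0]),("preZ6",h+np.array([0,0,.06])),("slid",h+.013*u+.002*n),("l4",h+.013*u+.04*n),("l6",h+.013*u+.06*n)):
        k=arm.check(hh+.017*T[:,0],T);print(b,nm,k["j1"],k["j2"],"j3",round(k["j23"]-k["j2"],3),k["j5"],k["roll"],k["d"][0])
```

```text
-5 g -0.642 -0.575 j3 2.395 0.892 0.353 0.14
-5 pre5 -0.682 -0.699 j3 2.396 1.021 0.342 0.114
-5 preZ6 -0.642 -0.618 j3 2.318 1.005 0.325 0.11
-5 slid -0.624 -0.549 j3 2.364 0.891 0.343 0.137
-5 l4 -0.659 -0.636 j3 2.362 0.986 0.338 0.117
-5 l6 -0.678 -0.677 j3 2.357 1.036 0.337 0.105
-10 g -0.594 -0.609 j3 2.421 0.823 0.245 0.152
-10 pre5 -0.621 -0.745 j3 2.428 0.954 0.236 0.13
-10 preZ6 -0.594 -0.651 j3 2.343 0.939 0.222 0.123
-10 slid -0.576 -0.581 j3 2.389 0.822 0.233 0.149
-10 l4 -0.61 -0.671 j3 2.387 0.919 0.236 0.13
-10 l6 -0.629 -0.714 j3 2.383 0.97 0.239 0.118
-15 g -0.542 -0.635 j3 2.444 0.76 0.113 0.165
-15 pre5 -0.554 -0.779 j3 2.455 0.894 0.109 0.148
-15 preZ6 -0.542 -0.677 j3 2.366 0.88 0.101 0.138
-15 slid -0.525 -0.605 j3 2.411 0.762 0.1 0.163
-15 l4 -0.557 -0.698 j3 2.41 0.859 0.114 0.144
-15 l6 -0.576 -0.743 j3 2.406 0.909 0.122 0.133
-20 g -0.487 -0.65 j3 2.463 0.709 -0.044 0.177
-20 pre5 -0.483 -0.801 j3 2.479 0.845 -0.042 0.167
-20 preZ6 -0.487 -0.693 j3 2.384 0.831 -0.039 0.154
-20 slid -0.471 -0.618 j3 2.429 0.712 -0.058 0.175
-20 l4 -0.502 -0.716 j3 2.43 0.808 -0.028 0.16
-20 l6 -0.519 -0.763 j3 2.427 0.857 -0.014 0.149
```

Run:
```python
from h import *
p,Rm,s=cur();h=slope(-.016,0,.035)
T=ptool(30,-10,psi);g=h+.017*T[:,0];pre=g-.065*T[:,0];plan(p,Rm,pre,T)
rv=R.from_matrix(T@Rm.T).as_rotvec();print(rv/14,g,T[:,0])
for t in np.linspace(0,1,6):
    k=arm.check(p+(pre-p)*t,R.from_rotvec(rv*t).as_matrix()@Rm);print(k["j1"],k["j2"],k["j5"],k["roll"],k["wr"],k["d"])
```

```text
n 14 row [-0.33, 0.02, -0.71] [-0.0559, -0.005, 0.0973]  tot [-4.62  0.34 -9.88] [-0.782 -0.07   1.362]
[-0.0558915  -0.0050035   0.09729727] [ 0.46985448 -0.171384    0.11771123] [ 0.50633869 -0.12742214 -0.85286853]
-0.591 -0.451 1.312 0.225 [ 0.392 -0.175  0.522] [np.float64(0.114), np.float64(0.419)]
-0.578 -0.503 1.249 0.185 [ 0.38  -0.16   0.501] [np.float64(0.112), np.float64(0.414)]
-0.573 -0.565 1.18 0.161 [ 0.364 -0.147  0.478] [np.float64(0.111), np.float64(0.406)]
-0.578 -0.633 1.11 0.158 [ 0.345 -0.137  0.454] [np.float64(0.112), np.float64(0.395)]
-0.597 -0.707 1.045 0.182 [ 0.324 -0.131  0.427] [np.float64(0.115), np.float64(0.382)]
-0.63 -0.782 0.994 0.235 [ 0.302 -0.129  0.401] [np.float64(0.122), np.float64(0.367)]
```

Call:
{"fn": "send_rows", "kwargs": {
  "motion": [
    [[-0.33,0.02,0,-0.0559,-0.005,0.0973],[-0.33,0.02,0,-0.0559,-0.005,0.0973],[-0.33,0.02,-0.5,-0.0559,-0.005,0.0973],[-0.33,0.02,-0.5,-0.0559,-0.005,0.0973],[-0.33,0.02,-0.7,-0.0559,-0.005,0.0973],[-0.33,0.02,-0.7,-0.0559,-0.005,0.0973],[-0.33,0.02,-0.7,-0.0559,-0.005,0.0973],[-0.33,0.02,-0.7,-0.0559,-0.005,0.0973],[-0.33,0.02,-0.8,-0.0559,-0.005,0.0973],[-0.33,0.02,-0.8,-0.0559,-0.005,0.0973],[-0.33,0.02,-0.8,-0.0559,-0.005,0.0973],[-0.33,0.02,-0.8,-0.0559,-0.005,0.0973]]
  ],
  "fingers": 0.45
}}

```text
time: 23.58
tool_pos: [0.4434, -0.164, 0.2019]
tool_rot: [0.587, 0.626, 0.294, -0.42]
contact_force: [0.5, 0.2, 0.7]
gripper_width: 0.552
```

Call:
{"fn": "send_rows", "kwargs": {
  "motion": [
    [[-0.33,0.02,-1.0,-0.0559,-0.005,0.0973],[-0.33,0.02,-1.0,-0.0559,-0.005,0.0973],[0,0,0,0,0,0],[0,0,0,0,0,0]]
  ]
}}

```text
time: 23.92
tool_pos: [0.4365, -0.1637, 0.1817]
tool_rot: [0.658, 0.566, 0.325, -0.376]
contact_force: [0.1, -0.5, 0.2]
gripper_width: 0.548
```

Run:
```python
from h import *
p,Rm,s=cur();arm.add(s);h=slope(-.016,0,.035);print(p,s["joint_pos"].round(3),s["time"])
T=ptool(30,-10,psi);g=h+.017*T[:,0];pre=g-.065*T[:,0];plan(p,Rm,pre,T);plan(p,Rm,g,T)
save("scene","s21.png",(215,120,315,220),6)
save("top","t21.png",(215,130,345,230),6)
```

```text
[ 0.43645904 -0.16371773  0.18171253] [-0.643 -0.749  2.377  0.241  1.015 -0.761] 23.9167
n 1 row [0.05, 0.06, -0.86] [-0.0029, -0.0001, 0.0026]  tot [ 0.05  0.06 -0.86] [-0.003 -0.     0.003]
n 3 row [1.11, -0.26, -2.13] [-0.001, -0.0, 0.0009]  tot [ 3.34 -0.77 -6.4 ] [-0.003 -0.     0.003]
```

View pics/s21.png

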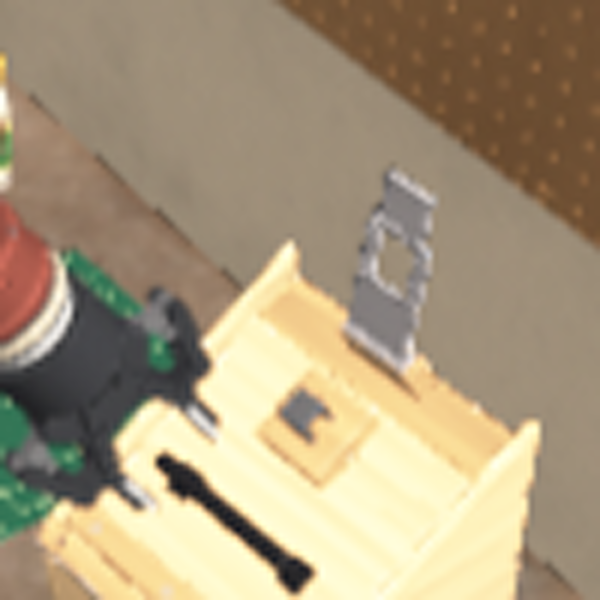

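View pics/t21.png

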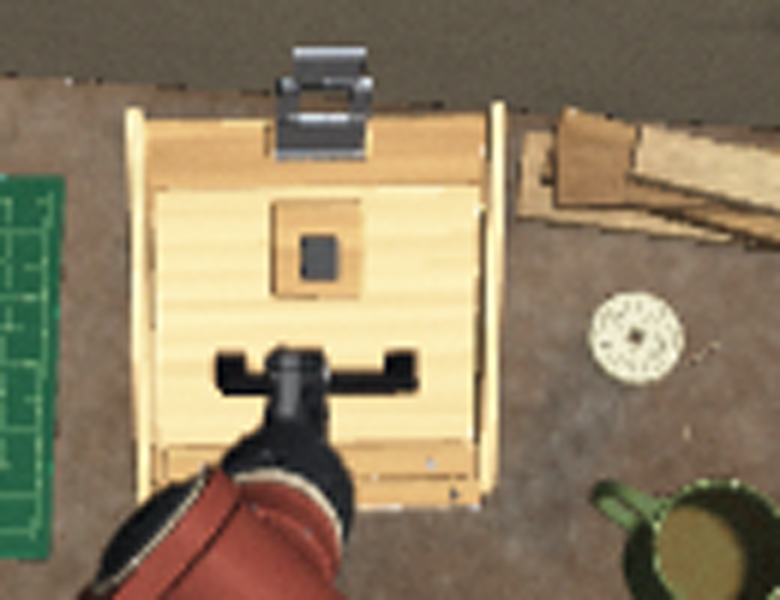

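Call:
{"fn": "send_rows", "kwargs": {
  "motion": [
    [[0.2,0.06,-0.9,-0.003,0,0.003],[0.8,-0.21,-1.4,0,0,0],[0.8,-0.21,-1.4,0,0,0],[0.8,-0.21,-1.4,0,0,0],[0.74,-0.2,-1.3,0,0,0],[0,0,0,0,0,0],[0,0,0,0,0,0]]
  ]
}}

```text
time: 24.6
tool_pos: [0.47, -0.1711, 0.1174]
tool_rot: [0.66, 0.564, 0.327, -0.375]
contact_force: [0.4, -0.2, 0.3]
gripper_width: 0.548
```

Run:
```python
from h import *
p,Rm,s=cur();arm.add(s);h=slope(-.016,0,.035);print(p,s["contact_force"])
T=ptool(30,-10,psi);g=h+.017*T[:,0];plan(p,Rm,g,T)
save("scene","s22.png",(215,140,315,240),6)
save("top","t22.png",(215,130,345,230),6)
```

```text
[ 0.47002263 -0.17112584  0.11739941] [ 0.35884348 -0.20048272  0.32989411]
n 1 row [-0.02, -0.03, 0.03] [0.0006, -0.0014, -0.0034]  tot [-0.02 -0.03  0.03] [ 0.001 -0.001 -0.003]
```

View pics/s22.png

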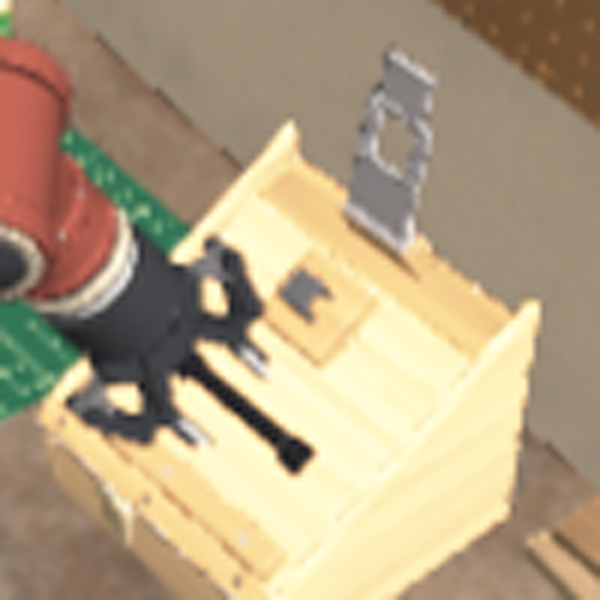

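View pics/t22.png

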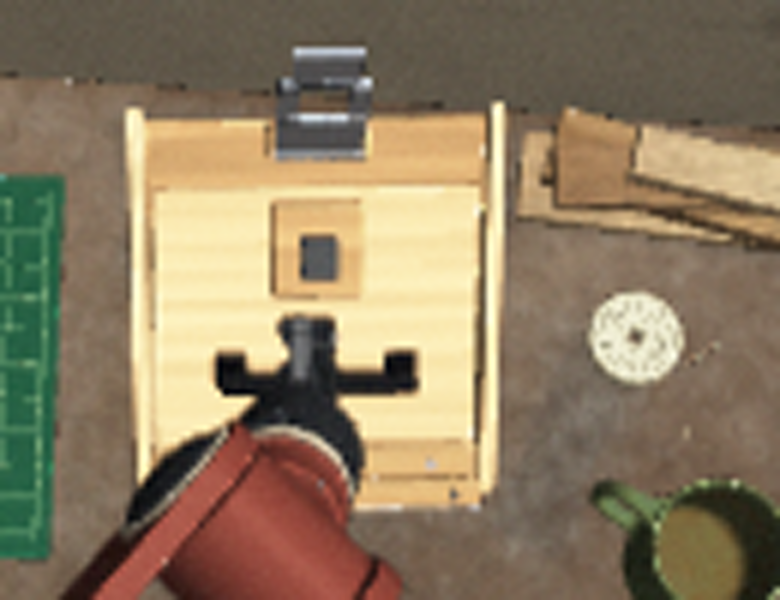

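Call:
{"fn": "send_rows", "kwargs": {
  "motion": [
    [[0,0,0,0,0,0],[0,0,0,0,0,0],[0,0,0,0,0,0],[0,0,0,0,0,0],[0,0,0,0,0,0]]
  ],
  "fingers": 1
}}

```text
time: 25.12
tool_pos: [0.4712, -0.1722, 0.1203]
tool_rot: [0.661, 0.564, 0.324, -0.374]
contact_force: [4.2, 0.1, 3.7]
gripper_width: 0.149
```

Run:
```python
from h import *
p,Rm,s=cur();h=slope(-.016,0,.035);print(p,s["contact_force"],s["ft_torque"],s["gripper_width"]*85)
T=ptool(30,-10,psi);g=h+.017*T[:,0];plan(p,Rm,g,T)
print("n cm",B(-.5,0,.866),"u",B(.866,0,.5))
```

```text
[ 0.47123677 -0.17216947  0.12030492] [4.18582723 0.1070537  3.7478437 ] [ 0.12414588 -0.39795399  0.03403005] 12.681063085206668
n 1 row [-0.14, 0.08, -0.26] [0.0037, 0.0044, -0.0025]  tot [-0.14  0.08 -0.26] [ 0.004  0.004 -0.002]
n cm [-0.49786235 -0.04618529  0.866     ] u [0.86229759 0.07999293 0.5       ]
```

Call:
{"fn": "send_rows", "kwargs": {
  "motion": [
    [[-0.05,0,0.09,0,0,0],[-0.05,-0.01,0.1,0,0,0],[0,0,0,0,0,0],[0,0,0,0,0,0]]
  ]
}}

```text
time: 25.45
tool_pos: [0.4701, -0.1721, 0.1214]
tool_rot: [0.661, 0.564, 0.324, -0.374]
contact_force: [8.5, -0.5, -1.4]
gripper_width: 0.149
```

Call:
{"fn": "send_rows", "kwargs": {
  "motion": [
    [[0.32,0.03,0.19,0,0,0],[0.32,0.03,0.19,0,0,0],[0.32,0.03,0.19,0,0,0],[0.32,0.03,0.19,0,0,0],[0,0,0,0,0,0],[0,0,0,0,0,0]]
  ]
}}

```text
time: 25.95
tool_pos: [0.4817, -0.1701, 0.1273]
tool_rot: [0.66, 0.563, 0.326, -0.375]
contact_force: [-0.9, 0.7, -3.9]
gripper_width: 0.15
```

Run:
```python
from h import *
p,Rm,s=cur();print(p,s["contact_force"],s["ft_torque"],s["gripper_width"]*85)
d=p-np.array([.47123677,-.17216947,.12030492]);print("n",d@B(-.5,0,.866),"u",d@B(.866,0,.5),"y",d@B(0,1,0))
save("scene","s23.png",(215,140,315,240),6)
save("top","t23.png",(215,130,345,230),6)
```

```text
[ 0.48174857 -0.17014448  0.12729105] [-0.88394183  0.65203956 -3.92330333] [ 1.47195065e-01  5.95254872e-01 -1.36303457e-04] 12.776964619497207
n 0.0007230403228080454 u 0.012719348739174243 y 0.0010453502797786104
```

View pics/t23.png

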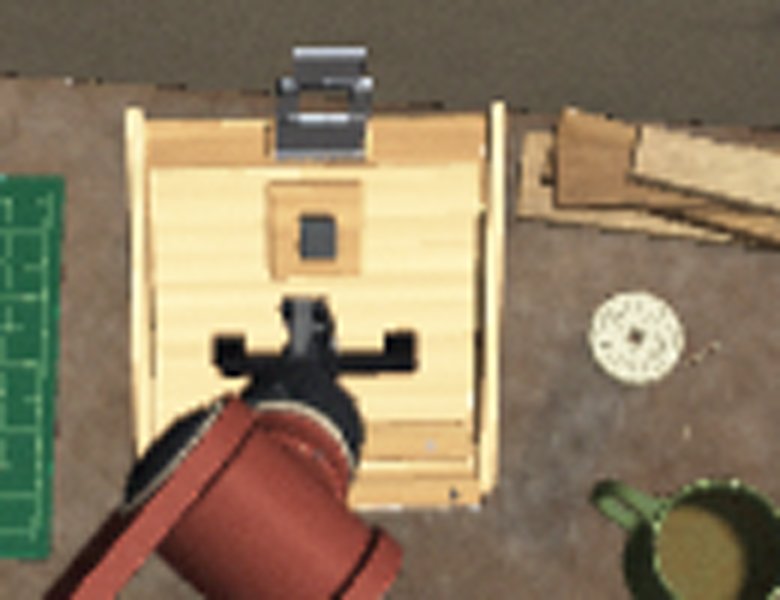

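View pics/s23.png

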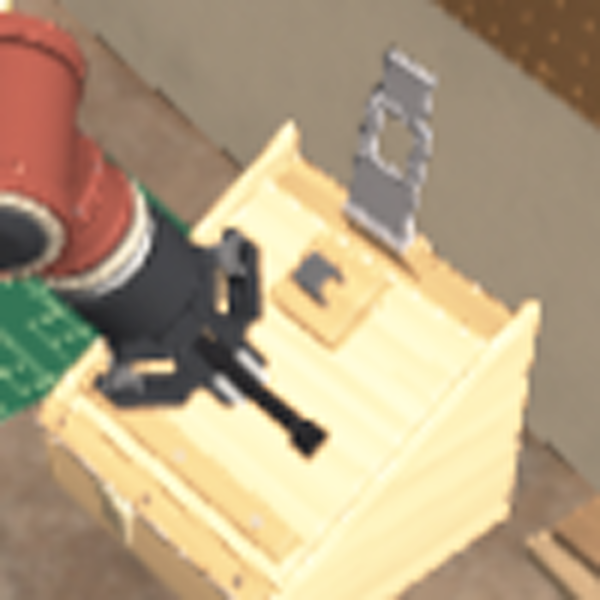

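Call:
{"fn": "send_rows", "kwargs": {
  "motion": [
    [[-0.4,-0.04,0.69,0,0,0],[-0.5,-0.05,0.87,0,0,0],[-0.75,-0.07,1.3,0,0,0],[-0.75,-0.07,1.3,0,0,0],[-0.75,-0.07,1.3,0,0,0],[0,0,0,0,0,0]]
  ]
}}

```text
time: 26.55
tool_pos: [0.451, -0.1748, 0.1867]
tool_rot: [0.662, 0.563, 0.323, -0.374]
contact_force: [0.3, 0.1, -1.9]
gripper_width: 0.151
```

Run:
```python
from h import *
p,Rm,s=cur();print(p,s["contact_force"],s["ft_torque"],s["gripper_width"]*85,arm.check(p,Rm))
save("scene","s24.png",(200,120,320,240),5)
save("top","t24.png",(215,130,345,230),6)
```

```text
[ 0.45099425 -0.17476507  0.1867336 ] [ 0.2657356   0.06236821 -1.85117204] [ 0.07021856  0.52117275 -0.00868469] 12.852680690393797 {'j1': np.float64(-0.635), 'j2': np.float64(-0.705), 'j23': np.float64(1.652), 'j5': np.float64(0.979), 'roll': np.float64(0.24), 'wr': array([ 0.314, -0.139,  0.414]), 'el': array([-0.157,  0.208,  0.462]), 'd': [np.float64(0.112), np.float64(0.367)]}
```

View pics/s24.png

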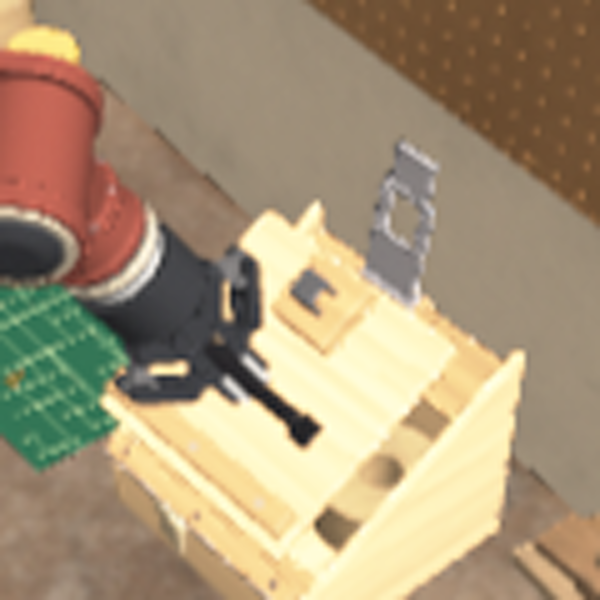

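View pics/t24.png

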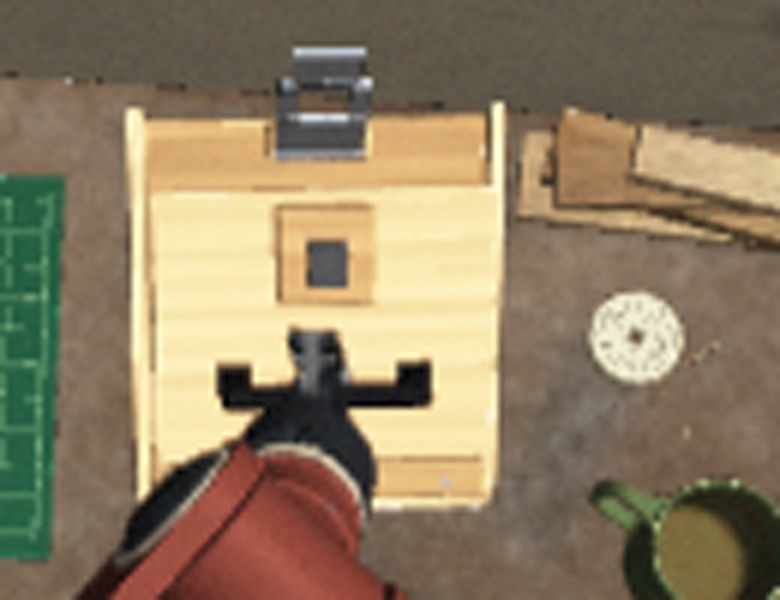

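Run:
```python
from h import *
c=[]
for x,y in ((442,155),(733,160),(720,502),(418,497)):
    o,d=ray("top",(90+x/5.4-.4,130+y/5.4-.4)); c.append(o+d*(.003-o[2])/d[2]); print(c[-1].round(4))
c=np.array(c);print("ctr",c.mean(0),np.linalg.norm(c[0]-c[1]),np.linalg.norm(c[1]-c[2]))
for a,b in ((0,1),(3,2)): d=c[b]-c[a];print(np.degrees(np.arctan2(d[0],-d[1])))
for a,b in ((3,0),(2,1)): d=c[b]-c[a];print(np.degrees(np.arctan2(d[1],d[0])))
# scene: green mask moments
im=np.array(manip.grab_frame("scene")).astype(int)
p,Rm,s=cur()
my=np.radians(3.2)
T2=ptool(0,-10,my);h=np.array([.481,.106,.043]);h[:2]-=.016*np.array([np.cos(my),np.sin(my)])
q=h+.017*T2[:,0];hov=q+[0,0,.08]
plan(p,Rm,np.array([.455,-.03,.27]),Rm)
plan(np.array([.455,-.03,.27]),Rm,hov,T2);print(arm.check(np.array([.455,-.03,.27]),Rm),arm.check(hov,T2),arm.check(q,T2))
for n in("scene","top"):
    for r in manip.landmark_of("cutting_mat",n)[:1]: print(w(n,r["centre"]))
```

```text
[0.6046 0.2248 0.003 ]
[0.6168 0.0066 0.003 ]
[ 0.3597 -0.0065  0.003 ]
[0.3474 0.2114 0.003 ]
ctr [0.48213253 0.10908669 0.003     ] 0.21851831966070773 0.25743382547450244
3.217615505932693
3.230782397973983
2.966535169931087
2.9052074353780544
n 5 row [0.09, 2.87, 1.76] [0.0, 0.0, 0.0]  tot [ 0.47 14.35  8.79] [0. 0. 0.]
n 7 row [0.15, 1.89, -2.34] [-0.0053, 0.0746, -0.0056]  tot [  1.02  13.22 -16.37] [-0.037  0.523 -0.039]
{'j1': np.float64(-0.221), 'j2': np.float64(-0.79), 'j23': np.float64(1.471), 'j5': np.float64(1.121), 'roll': np.float64(-0.015), 'wr': array([0.319, 0.004, 0.499]), 'el': array([-0.251,  0.132,  0.44 ]), 'd': [np.float64(0.18), np.float64(0.498)]} {'j1': np.float64(0.158), 'j2': np.float64(-0.209), 'j23': np.float64(1.874), 'j5': np.float64(1.29), 'roll': np.float64(-0.181), 'wr': array([0.463, 0.149, 0.37 ]), 'el': array([-0.091,  0.06 ,  0.546]), 'd': [np.float64(0.186), np.float64(0.508)]} {'j1': np.float64(0.158), 'j2': np.float64(-0.118), 'j23': np.float64(2.032), 'j5': np.float64(1.135), 'roll': np.float64(-0.192), 'wr': array([0.463, 0.149, 0.29 ]), 'el': array([-0.057,  0.066,  0.551]), 'd': [np.float64(0.199), np.float64(0.521)]}
[0.48711123 0.10681206 0.00185337]
[ 0.47574259  0.11112503 -0.00094767]
```

Call:
{"fn": "send_rows", "kwargs": {
  "motion": [
    [[0,0,2.0,0,0,0],[0,0.5,2.5,0,0,0],[0.1,2.0,2.0,0,0,0],[0.1,2.9,1.0,0,0,0],[0.1,2.9,0.5,0,0,0],[0.1,2.9,0.3,0,0,0],[0.1,2.9,0.3,0,0,0],[0,2.0,0,0,0,0]]
  ]
}}

```text
time: 27.47
tool_pos: [0.4555, -0.0099, 0.2682]
tool_rot: [0.66, 0.564, 0.326, -0.374]
contact_force: [0.3, -0.0, -3.7]
gripper_width: 0.149
```

Run:
```python
from h import *
p,Rm,s=cur();print(p,s["contact_force"])
my=np.radians(3.1)
T2=ptool(0,-10,my);h=np.array([.482,.108,.043]);h[:2]-=.016*np.array([np.cos(my),np.sin(my)])
q=h+.017*T2[:,0];hov=q+[0,0,.08];plan(p,Rm,hov,T2,30)
```

```text
[ 0.45548204 -0.00994836  0.26824086] [ 0.26946094 -0.02948842 -3.6774969 ]
n 7 row [0.15, 1.63, -2.31] [-0.0056, 0.0747, -0.0061]  tot [  1.07  11.41 -16.2 ] [-0.039  0.523 -0.043]
```

Call:
{"fn": "send_rows", "kwargs": {
  "motion": [
    [[0.15,2.0,0,-0.005,0.0655,-0.0054],[0.15,2.0,0,-0.005,0.0655,-0.0054],[0.15,2.0,-0.5,-0.005,0.0655,-0.0054],[0.15,2.0,-1.5,-0.005,0.0655,-0.0054],[0.15,1.7,-2.8,-0.005,0.0655,-0.0054],[0.15,1.2,-3.2,-0.005,0.0655,-0.0054],[0.1,0.5,-3.2,-0.005,0.0655,-0.0054],[0.07,0,-3.0,-0.005,0.0655,-0.0054],[0,0,-2.0,0,0,0],[0,0,0,0,0,0],[0,0,0,0,0,0]]
  ]
}}

```text
time: 28.38
tool_pos: [0.4649, 0.1017, 0.1043]
tool_rot: [0.555, 0.44, 0.467, -0.529]
contact_force: [-0.9, 0.1, -3.2]
gripper_width: 0.149
```

Run:
```python
from h import *
p,Rm,s=cur();print(p,s["contact_force"],s["gripper_width"]*85)
my=np.radians(3.1)
T2=ptool(0,-10,my);h=np.array([.482,.108,.043]);h[:2]-=.016*np.array([np.cos(my),np.sin(my)])
q=h+.017*T2[:,0];plan(p,Rm,q,T2,30)
save("scene","s25.png",(160,100,300,240),4.2)
save("top","t25.png",(150,130,290,240),5.5)
for nm in ("lid_mid","lid_handle"):
  for n in("scene","top"):
    for r in manip.landmark_of(nm,n)[:1]: print(nm,n,r["confidence"],w(n,r["centre"]))
```

```text
[0.46493706 0.10169229 0.10431113] [-0.91522987  0.11800349 -3.1709019 ] 12.66683377904927
n 3 row [0.04, 0.08, -2.6] [0.0012, -0.0019, 0.0002]  tot [ 0.12  0.25 -7.81] [ 0.004 -0.006  0.001]
lid_mid scene 0.86 [0.47850427 0.10559974 0.08636698]
lid_mid top 0.71 [0.48378525 0.10948767 0.08563053]
lid_handle scene 0.88 [0.46468158 0.10655786 0.11763094]
lid_handle top 0.66 [0.46397886 0.10173492 0.12115266]
```

View pics/s25.png

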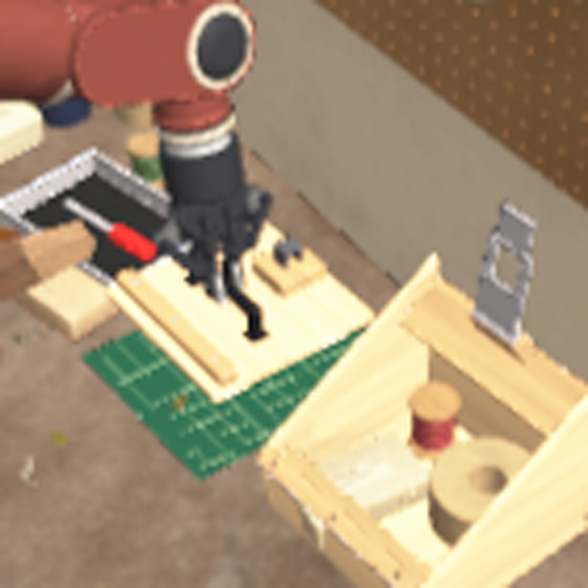

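View pics/t25.png

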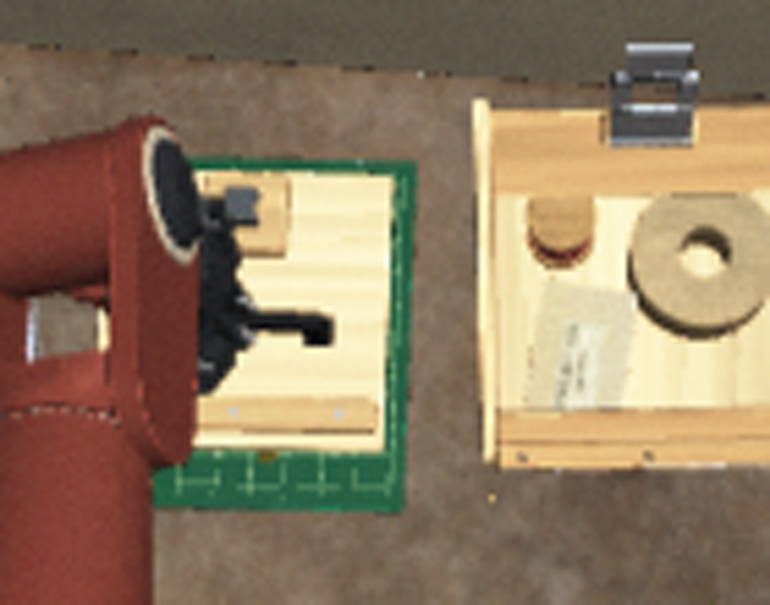

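Call:
{"fn": "send_rows", "kwargs": {
  "motion": [
    [[0.03,0.06,-1.5,0.001,-0.0015,0],[0.03,0.06,-1.5,0.001,-0.0015,0],[0.03,0.06,-1.5,0.001,-0.0015,0],[0.03,0.07,-1.2,0.001,-0.0015,0],[0,0,-0.8,0,0,0],[0,0,0,0,0,0],[0,0,0,0,0,0]]
  ]
}}

```text
time: 29.27
tool_pos: [0.4676, 0.104, 0.042]
tool_rot: [0.557, 0.444, 0.465, -0.526]
contact_force: [0.9, 0.3, -3.3]
gripper_width: 0.149
```

Call:
{"fn": "send_rows", "kwargs": {
  "motion": [
    [[0,0,-0.3,0,0,0],[0,0,-0.2,0,0,0],[0,0,0,0,0,0],[0,0,0,0,0,0]]
  ]
}}

```text
time: 29.6
tool_pos: [0.4676, 0.104, 0.0368]
tool_rot: [0.557, 0.444, 0.465, -0.526]
contact_force: [0.6, 0.4, -3.8]
gripper_width: 0.148
```

Run:
```python
from h import *
p,Rm,s=cur();print(p,s["contact_force"],s["ft_torque"])
my=np.radians(3.1)
T2=ptool(0,-10,my);h=np.array([.482,.108,.043]);h[:2]-=.016*np.array([np.cos(my),np.sin(my)])
q=h+.017*T2[:,0];plan(p,Rm,q,T2,30)
save("scene","s26.png",(170,120,260,210),6)
save("top","t26.png",(150,130,290,240),5.5)
for nm in ("lid_mid","lid_handle"):
  for n in("scene","top"):
    for r in manip.landmark_of(nm,n)[:1]: print(nm,n,r["confidence"],w(n,r["centre"]))
```

```text
[0.46759157 0.10401158 0.0368414 ] [ 0.58395814  0.37275129 -3.75430698] [ 0.19852666  0.0572161  -0.03773207]
n 1 row [-0.14, 0.02, -1.06] [-0.0006, 0.0053, 0.0011]  tot [-0.14  0.02 -1.06] [-0.001  0.005  0.001]
lid_mid scene 0.59 [0.48064852 0.1069928  0.01872822]
lid_mid top 0.73 [0.48164498 0.11244926 0.01583262]
lid_handle scene 0.94 [0.46655105 0.11083679 0.05049841]
lid_handle top 0.69 [0.46669079 0.10533573 0.0490058 ]
```

View pics/s26.png

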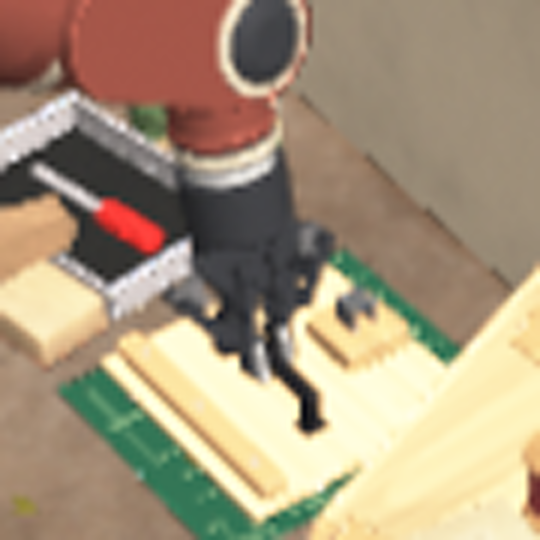

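View pics/t26.png

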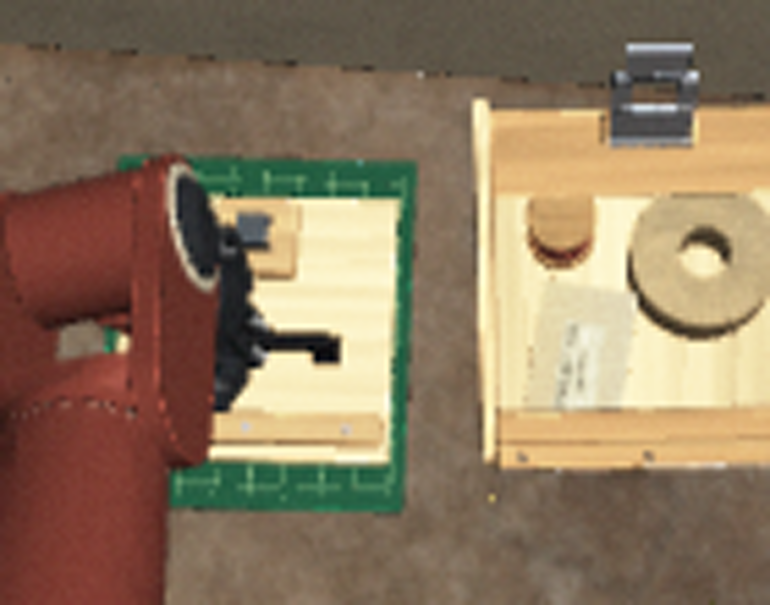

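Call:
{"fn": "send_rows", "kwargs": {
  "motion": [
    [[0,0,-0.25,0,0.001,0],[0,0,-0.25,0,0.001,0],[0,0,0,0,0,0],[0,0,0,0,0,0]]
  ]
}}

```text
time: 30.23
tool_pos: [0.467, 0.1039, 0.0311]
tool_rot: [0.556, 0.443, 0.466, -0.527]
contact_force: [0.5, 1.1, -3.2]
gripper_width: 0.145
```

Call:
{"fn": "send_rows", "kwargs": {
  "motion": [
    [[0,0,-0.15,0,0,0],[0,0,0,0,0,0],[0,0,0,0,0,0]]
  ]
}}

```text
time: 30.48
tool_pos: [0.4673, 0.104, 0.0299]
tool_rot: [0.556, 0.443, 0.466, -0.526]
contact_force: [0.0, -0.7, -3.6]
gripper_width: 0.15
```

Call:
{"fn": "send_rows", "kwargs": {
  "motion": [
    [[0,0,-0.15,0,0,0],[0,0,0,0,0,0],[0,0,0,0,0,0]]
  ]
}}

```text
time: 30.73
tool_pos: [0.4673, 0.104, 0.0284]
tool_rot: [0.556, 0.443, 0.466, -0.526]
contact_force: [0.2, 0.2, -3.9]
gripper_width: 0.15
```

Call:
{"fn": "send_rows", "kwargs": {
  "motion": [
    [[0,0,-0.15,0,0,0],[0,0,0,0,0,0],[0,0,0,0,0,0]]
  ]
}}

```text
time: 30.98
tool_pos: [0.4676, 0.104, 0.0278]
tool_rot: [0.556, 0.443, 0.466, -0.526]
contact_force: [-4.4, 0.8, 4.7]
gripper_width: 0.154
```

Call:
{"fn": "send_rows", "kwargs": {
  "motion": [
    [[0,0,-0.08,0,0,0],[0,0,0,0,0,0],[0,0,0,0,0,0]]
  ]
}}

```text
time: 31.23
tool_pos: [0.4676, 0.104, 0.0278]
tool_rot: [0.556, 0.443, 0.466, -0.527]
contact_force: [-6.6, 0.8, 10.5]
gripper_width: 0.148
```

Call:
{"fn": "send_rows", "kwargs": {
  "motion": [
    [[0,0,0.05,0,0,0],[0,0,0,0,0,0],[0,0,0,0,0,0],[0,0,0,0,0,0]]
  ],
  "fingers": 0.5
}}

```text
time: 31.57
tool_pos: [0.4676, 0.104, 0.0267]
tool_rot: [0.557, 0.443, 0.466, -0.526]
contact_force: [-0.7, -0.1, -0.2]
gripper_width: 0.504
```

Call:
{"fn": "send_rows", "kwargs": {
  "motion": [
    [[0,0.17,1.0,0,0,0],[0,0.25,1.5,0,0,0],[0,0.35,2.0,0,0,0],[0,0.5,2.5,0,0,0],[0,1.0,3.0,0,0,0],[-0.5,2.0,3.0,0,0,0],[-0.5,3.0,2.5,0,0,0],[-0.5,3.5,1.5,0,0,0],[-0.5,3.5,1.0,0,0,0],[-0.5,3.5,0,0,0,0],[-0.5,3.5,0,0,0,0],[0,0,0,0,0,0]]
  ]
}}

```text
time: 32.57
tool_pos: [0.4364, 0.3216, 0.2078]
tool_rot: [0.557, 0.443, 0.468, -0.524]
contact_force: [-0.7, 0.0, -0.7]
gripper_width: 0.496
```

Call:
{"fn": "send_rows", "kwargs": {
  "motion": [
    [[-1.5,3.3,0,0,0,0],[-1.5,3.3,0,0,0,0],[-1.5,3.3,0,0,0,0],[-1.5,3.3,0,0,0,0],[-1.5,3.3,0,0,0,0],[-1.5,3.3,0,0,0,0],[0,0,0,0,0,0],[0,0,0,0,0,0]]
  ]
}}

```text
time: 33.23
tool_pos: [0.3466, 0.5158, 0.2069]
tool_rot: [0.557, 0.443, 0.466, -0.526]
contact_force: [0.1, -0.5, 0.0]
gripper_width: 0.5
```

Run:
```python
from h import *
p,Rm,s=cur();print(p,s["contact_force"],s["joint_vel"].round(3))
save("scene","s27.png",scale=1.5)
save("top","t27.png",scale=1.5)
save("top","t27c.png",(90,120,320,240),3.4)
for nm in ("lid_mid","lid_handle","hasp_tip","pin_mid","pin_handle","jar_mid","sanding_block_mid","spool_mid","beeswax_mid","tape_measure_mid","mug_mid"):
  for n in("scene","top"):
    for r in manip.landmark_of(nm,n)[:1]: print(nm,n,round(r["confidence"],2),w(n,r["centre"]).round(3))
```

```text
[0.34656264 0.51581395 0.20688275] [ 0.08352954 -0.49910832  0.01214308] [-0.04  -0.024  0.025 -0.01   0.003 -0.003]
lid_mid scene 0.89 [0.482 0.11  0.01 ]
lid_mid top 0.64 [0.486 0.113 0.009]
lid_handle scene 0.57 [0.467 0.109 0.044]
lid_handle top 0.77 [0.466 0.108 0.041]
hasp_tip scene 0.52 [ 0.602 -0.16   0.298]
pin_mid scene 0.66 [ 0.367 -0.636  0.007]
pin_mid top 0.65 [ 0.366 -0.639  0.003]
pin_handle scene 0.66 [ 0.363 -0.605  0.01 ]
pin_handle top 0.68 [0.476 0.334 0.012]
jar_mid scene 0.85 [0.588 0.354 0.056]
jar_mid top 0.8 [0.59  0.358 0.056]
sanding_block_mid scene 0.64 [0.375 0.299 0.015]
sanding_block_mid top 0.58 [0.372 0.301 0.014]
spool_mid scene 0.6 [0.559 0.434 0.027]
spool_mid top 0.7 [0.555 0.439 0.025]
beeswax_mid scene 0.48 [0.353 0.412 0.01 ]
tape_measure_mid scene 0.47 [ 0.539 -0.39   0.008]
tape_measure_mid top 0.59 [ 0.536 -0.387  0.006]
mug_mid scene 0.97 [ 0.397 -0.406  0.051]
mug_mid top 0.94 [ 0.397 -0.404  0.048]
```

View pics/s27.png

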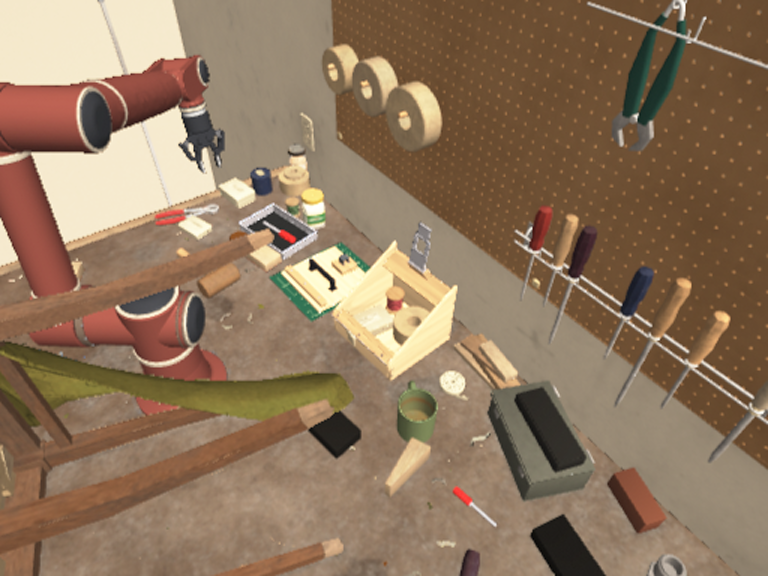

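View pics/t27.png

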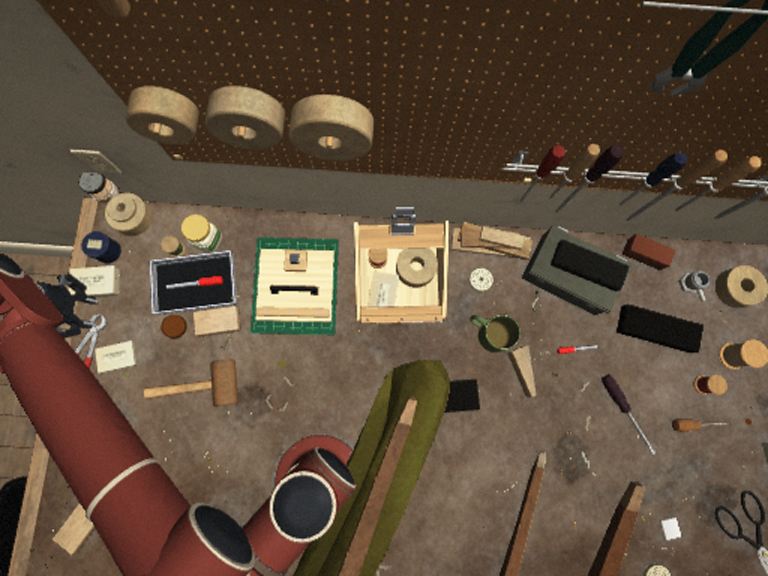

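View pics/t27c.png

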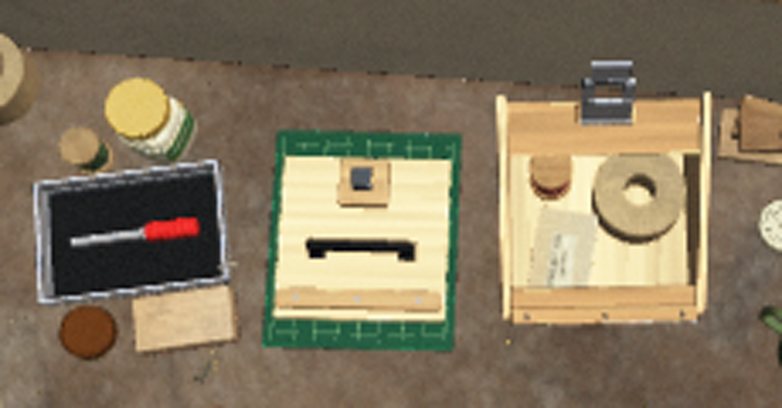

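Run:
```python
from plant import manip
print(manip.job_done())
```

```text
the job is handed in; nothing more can be done
None
```

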